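Pack the hazmat samples and torque the overpack shut

ROBOT

A 6-joint arm with a two-finger parallel gripper is mounted at the origin on a cart in front of the work surface, level with it; the furniture and walls round the work are solid. World frame = base frame: x ahead of the robot, y to its left, z up, the work surface at z = 0. Lengths are in m, angles in rad, forces in N, time in s.
With the tool pointing down it reaches from about 0.3 to 0.775 m from the base axis. Payload 14.6 kg.
Tool frame: the origin (TCP) lies at the very end of the fingers, on their centre line; the grasp point (between the pads) lies 19 mm behind it (ctrl.tcp_to_grasp is the distance from the TCP to the grasp point, in m); y points along the fingers, x is the direction in which the jaws open and shut, and the axes are right-handed (so a half turn about y gives the same grasp; the last joint's range is limited). The gripper opens to 85 mm and grips with 20 to 120 N. Pads are 22 mm wide; open, the fingers measure 114 mm over their backs; the gripper's body (76 mm by 85 mm) begins 54 mm behind the grasp point. The pads swing forward as they close: fully open they stand 13 mm farther back than shut.
Start: joints at [-1.31, 0.3, 1.521, -0, 1.321, -0.067], TCP at [0.177, -0.521, 0.195] pointing down, gripper open.
Joint ranges: [-3.03, 3.03], [-0.79, 2.21], [0.23, 2.52], [-1.04, 4.18], [0, 3.07], [-2.55, 2.55]. Speed limits (rad/s): [2.22, 2.22, 2.57, 3.14, 3.14, 3.14].

INTERFACE

Orientations are given as a unit quaternion [x, y, z, w].
In Python, from plant import ctrl, snapshot, calibration gives the robot as it stands.
- The arm moves only by the tool jog_arm, never from a script. Its argument "rows" is one flat list of numbers, 7 for each row, row after row: the shift along the tool's x, y, z in units of 3 cm (1.0 is 3 cm), then the turn, a rotation vector about the tool's x, y, z in units of 180 degrees (1.0 is 180 degrees), then the closure, from -1 (fully open) to 1 (shut). A call has exactly 10 rows; each row shifts and turns the commanded pose from where the row before left it, along the tool's axes as they then stand; what a row does not reach is not made up. A row lasts 1/10 s, in which the tool goes at most 50 mm and 8.59 degrees, less where a joint would pass 70% of its speed; a pose out of reach is approached as far as the arm can. A call with a number of a shift or a turn outside -1 to 1 is refused whole. A call with a gripper value outside its range is refused whole. The fingers move at their own pace and stop on an object; "force" is the grip in N (left out, the last holds). Time passes only in rows, so rows that do not move let the fingers close, or fill a call up. It gives the time, the measured TCP pose, the force and the opening at its end, in the units of the state.
- ctrl.get_obs(): the state, without advancing time (a new reading comes with each control period).
- snapshot(name): name is "scene" or "top" or "wrist"; returns the picture (480x640x3 uint8, red, green, blue); there is no depth.
- calibration(name): a dict with "fx", "fy", "cx", "cy" (pixels), "R" (3x3) and "t" (3): a world point X has camera coordinates R X + t. Camera axes: x right, y down, z forward; pixel columns grow to the right and rows downward; lengths in m; the calibration is good to about 2 mm. A picture is of the moment at which its call begins: read the wrist's pose just before it. calibration takes no time and is no camera call; for the wrist camera it gives the pose at the moment of the call.
- ctrl.sign_off(): hands the job in, once; it reports no verdict.
The state is a dict: "time_s": time; "joints": joint angles; "qd": joint speeds; "tau": joint torques, N m; "eef_pos": TCP position; "tcp_rot": TCP orientation; "wrist_force": force on the tool from outside, world axes, zero at the start; "ft_torque": the same for the moment, N m; "finger_gap": finger opening in m.
Only numpy, scipy, OpenCV 4.12 (cv2) and the standard library are available. Lean on these libraries where they do the work, as an engineer would, in place of code of your own. Each camera call takes 0.05 s, during which the arm holds its last target.

TASK

Pack the samples for transport: lift the lid of the grey sample box open until it rests on its stop and stand every specimen cup from the table upright inside. Then shut the lid and turn the click wrench on its clamp screw clockwise until it clicks over; stop at once when it does and let it spring back. Leave the other things on the table where they are.

Things in the scene. Friction and masses are not known exactly. Their poses are not given: they have to be found in the camera images.
- sample_box: grey metal box fixed to the table, 150 (x) x 350 (y) x 72 mm high without its lid. Origin: centre of its underside, on the table; x points to its hinge side (away from the robot), y along its length, z up. Inside 140 x 340 mm, floor 5 mm above the origin, walls 5 mm, no dividers; the samples fit side by side in one row along y, 67 mm apart.
- lid_hinge (a point): middle of the lid's hinge axis, which lies along the box's y, at (78, 0, 79) mm in the frame of sample_box
- lid_bar (a point): middle of the lid's lifting bar: round steel, 12 mm thick, 124 mm long, parallel to the hinge, 194 mm from its axis, 40 mm clear of the lid's front edge, held at both ends. At (-116, -50, 79) mm in the frame of sample_box when shut; it moves with the lid, and can turn between the fingers that hold it.
- box_lid (a joint): angle of the lid, a plate 152 x 352 x 12 mm with screw and wrench on top: 0 shut, growing as it opens up and back, 1.85 rad on its stop, where it stays by its own weight (0.6 kg in all, lightly damped); let go short of about 1.45 it falls shut
- wrench_hub (a point): axis of the clamp screw in the middle of the lid (x = y = 0 in the frame of sample_box when shut), at the height of the wrench's handle, 111 mm above the table when the lid is shut; the screw axis is square to the lid
- wrench_grip (a point): middle of the wrench's rubber grip (80 long, 20 wide, 22 mm high), 108 mm from the screw axis, 26 mm above the lid's top; x points outward along the handle, z along the screw axis (up when the lid is shut). The handle points to the box's +y side, within 45 degrees either way, and stays where it is left.
- wrench (a joint): break-over angle of the click wrench, which stays on the screw; 0 while both turn together. Clockwise from above the screw resists with 6 to 7 N at the grip, growing to 9 or 10 N after 0.6 to 1.2 rad (varies); there it clicks: the screw stops, the handle kinks onward on the hub, the force halves and this angle jumps. Over 0.08: clicked; pushed on, up to 0.4. Let go, it springs back to 0.
- cup_short: specimen cup with screw lid, 44 mm high, 58 mm across at the lid (the top 12 mm), 52 mm at the body; origin at the centre of its underside, z up; may be absent
- cup_middle: specimen cup with screw lid, 56 mm high, 58 mm across at the lid (the top 12 mm), 52 mm at the body; origin at the centre of its underside, z up; may be absent
- cup_tall: specimen cup with screw lid, 60 mm high, 58 mm across at the lid (the top 12 mm), 52 mm at the body; origin at the centre of its underside, z up; may be absent
- cup_tall_2: specimen cup with screw lid, 60 mm high, 58 mm across at the lid (the top 12 mm), 52 mm at the body; origin at the centre of its underside, z up; may be absent
- cup_short_2: specimen cup with screw lid, 44 mm high, 58 mm across at the lid (the top 12 mm), 52 mm at the body; origin at the centre of its underside, z up; may be absent
- gas_meter: yellow gas meter 112 x 62 x 32 mm, a bystander; origin at the middle of its underside
- flashlight: torch 29 x 114 x 29 mm, a bystander; origin at the middle of its underside
- lab_timer: timer 60 x 66 x 19 mm, a bystander; origin at the middle of its underside

How it is judged:
By the outcome, as a careful person would: the job done as asked, in the order asked, and still so for the second after the job is handed in, with the robot touching nothing.
Of cup_short, cup_middle, cup_tall, cup_tall_2, cup_short_2 only 3 to 5 are there at a start; the rules pass over those that are not, and their reading is None.
At some moment in a run one of cup_short_2, cup_short may be knocked a few centimetres aside while the robot is not near it.
Once in a run the grip may slacken for a moment while it holds something.
It also fails if it takes over 210 s, if anything falls off the work surface, if the arm or the gripper's body presses on something with over 40 N, if the wrist force passes 120 N, or if a joint passes its speed limit or range.

## Working session

There is one attempt and no reset: what is moved stays moved. The work goes in short steps, Python scripts to look and compute and a tool call to move; the robot and the scene stay as the last step left them, time stands still between calls to the robot, and variables do not carry over. Pictures are saved under pics/ and viewed, and the job is handed in when it is done.

Besides the shell and the picture viewer there is one more tool, called after ">>>" as name(argument=value, ...) on one line, values as JSON. jog_arm: Moves the arm, as the interface text tells. Shifts and turns lie within -1 to 1; 1 stands for 3 cm of shift or 180 degrees of turn. Its arguments: {"type":"object","properties":{"rows":{"type":"array"},"force":{"type":"number"}},"required":["rows"]}

```bash
ls; mkdir -p pics
python3 - <<'E'
from plant import ctrl,snapshot,calibration
import cv2
for n in ["scene","top","wrist"]:
    cv2.imwrite(f"pics/{n}0.png",snapshot(n)[:,:,::-1])
    c=calibration(n);print(n,c)
print(ctrl.get_obs())
E
```

```text
pics
scene {'fx': 554.5174160954839, 'fy': 554.5174160954839, 'cx': 321.884275390076, 'cy': 242.4789600521465, 'R': array([[ 0.87762531, -0.47928405,  0.00778531],
       [-0.36460029, -0.67799375, -0.63827196],
       [ 0.31119196,  0.55732511, -0.76977158]]), 't': array([-0.42883298,  0.21216189,  1.52611934])}
top {'fx': 531.7338238320655, 'fy': 531.7338238320655, 'cx': 322.64106602367343, 'cy': 245.2185829575549, 'R': array([[-1.14411082e-01, -9.93433462e-01, -2.44684148e-04],
       [-9.73325642e-01,  1.12144616e-01, -2.00151891e-01],
       [ 1.98865026e-01, -2.26614370e-02, -9.79764850e-01]]), 't': array([0.01771296, 0.47769987, 1.21263496])}
wrist {'fx': 423.09061990939074, 'fy': 423.09061990939074, 'cx': 315.61721108392123, 'cy': 238.85064642023926, 'R': array([[ 0.32295502, -0.94641352, -0.0012257 ],
       [-0.89854218, -0.30702553,  0.31361964],
       [-0.29719019, -0.10018369, -0.9495479 ]]), 't': array([-0.5508328 , -0.04186409,  0.3802478 ])}
{'time_s': 0.15, 'joints': array([-1.30961917e+00,  3.00342044e-01,  1.52145105e+00, -2.96661921e-05,
        1.32067879e+00, -6.65734512e-02]), 'qd': array([ 1.35435791e-03, -8.55657215e-04, -2.12661048e-03, -1.38183573e-03,
        1.91876047e-04,  5.91031690e-05]), 'tau': array([ 2.68754658e-03, -5.43657517e+01, -3.61886644e+01,  3.56547184e-05,
        3.13440265e-03,  1.33642286e-05]), 'eef_pos': array([ 0.17700164, -0.52051768,  0.19414713]), 'tcp_rot': array([-0.57468453,  0.41197425, -0.4114811 ,  0.57506366]), 'wrist_force': array([-0.61955418, -0.72095965, -0.38392871]), 'ft_torque': array([ 0.02376855, -0.00732929, -0.00033645]), 'finger_gap': 0.08542271537997755}
```

View pics/scene0.png

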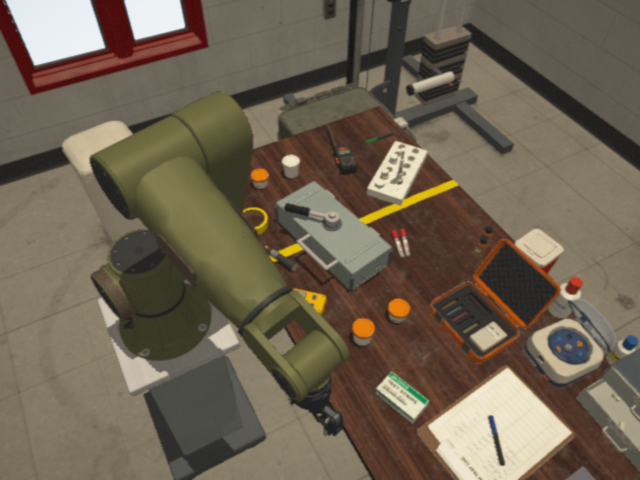

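View pics/top0.png

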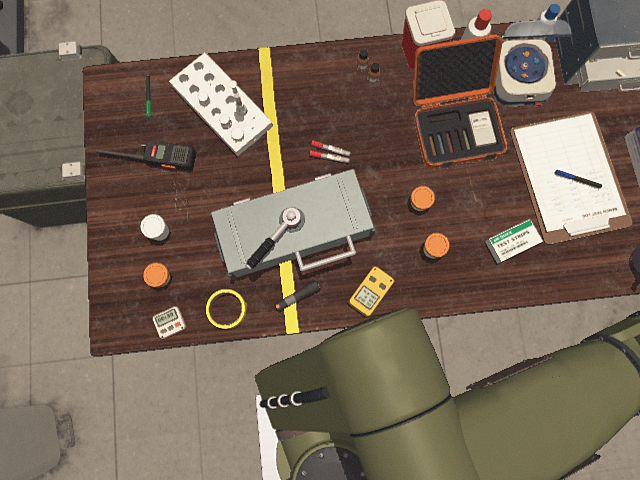

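View pics/wrist0.png

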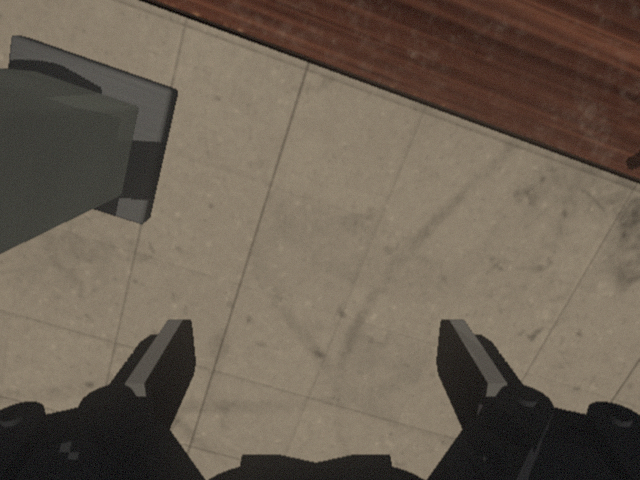

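The top view shows three orange cups at (155,275), (423,198) and (437,245), and a white round thing at (154,228). The box is centred near (290,220), its bar near (327,262) and the wrench grip near (262,250). Zooming in.

Run:
```python
import cv2,numpy as np
t=cv2.imread("pics/top0.png");s=cv2.imread("pics/scene0.png")
def z(im,x,y,w,h,f):return cv2.resize(im[y:y+h,x:x+w],(w*f,h*f),interpolation=cv2.INTER_CUBIC)
a=z(t,120,200,80,100,4);b=z(t,390,175,80,100,4)
cv2.imwrite("pics/zt.png",np.hstack([a,b]))
cv2.imwrite("pics/zbox.png",z(t,200,160,190,160,4))
a=z(s,235,145,80,60,5);b=z(s,340,290,80,60,5)
cv2.imwrite("pics/zs.png",np.hstack([a,b]))
cv2.imwrite("pics/zsbox.png",z(s,230,175,170,130,4))
```

```text
(no output)
```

View pics/zt.png

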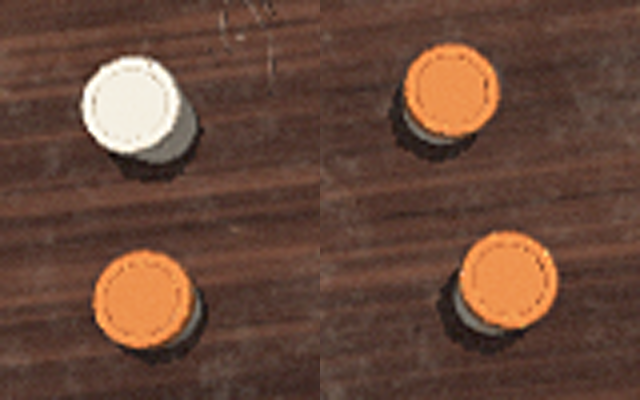

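View pics/zs.png

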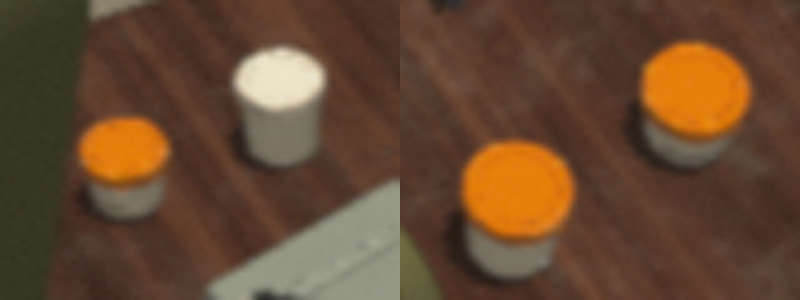

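View pics/zbox.png

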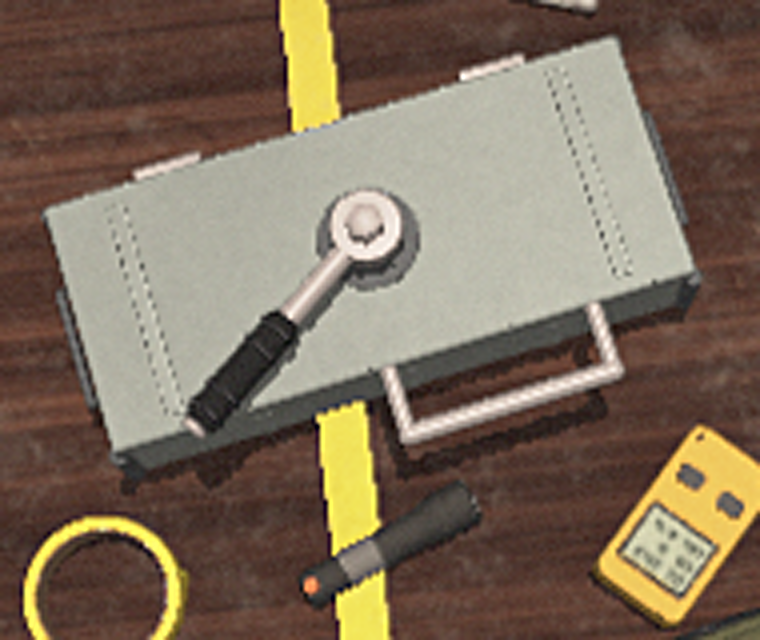

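View pics/zsbox.png

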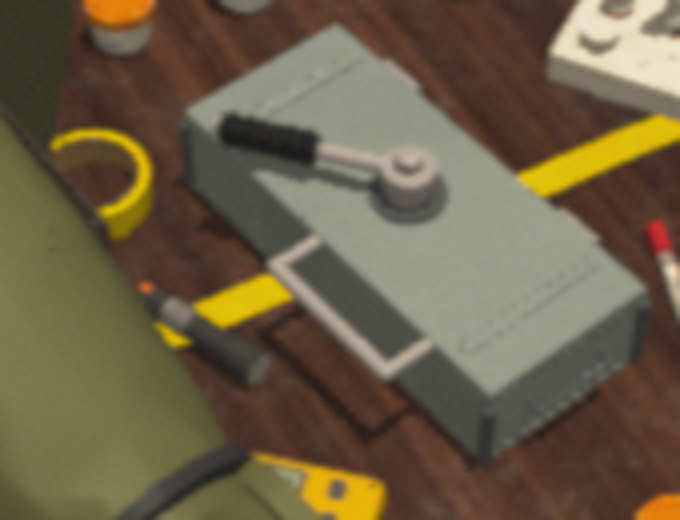

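```bash
cat > h.py <<'E'
import numpy as np, cv2
from scipy.spatial.transform import Rotation as Ro
from scipy.optimize import least_squares
from plant import ctrl,snapshot,calibration
def proj(c,X):
    X=np.atleast_2d(X);p=X@np.array(c['R']).T+c['t'];return np.c_[c['fx']*p[:,0]/p[:,2]+c['cx'],c['fy']*p[:,1]/p[:,2]+c['cy']]
def back(c,uv,z):
    uv=np.atleast_2d(uv);d=np.c_[(uv[:,0]-c['cx'])/c['fx'],(uv[:,1]-c['cy'])/c['fy'],np.ones(len(uv))]@np.array(c['R']);o=-np.array(c['R']).T@c['t']
    return o+d*((z-o[2])/d[:,2])[:,None]
def st():
    o=ctrl.get_obs();R=Ro.from_quat(o['tcp_rot']).as_matrix();psi=np.degrees(np.arctan2(R[1,0],R[0,0]))
    print('t',round(o['time_s'],2),'tcp',o['eef_pos'].round(4),'psi',round(psi,2),'yax',R[:,1].round(3),'F',o['wrist_force'].round(1),'gap',round(o['finger_gap'],4),'j',o['joints'].round(2))
    return o,R,psi
E
cat > fit.py <<'E'
from h import *
T,S=calibration('top'),calibration('scene')
tb=np.array([[45,213],[617,38],[693,273],[118,452]])/4.+[200,160]
sb=np.array([[338,25],[645,292],[490,392],[185,112]])/4.+[230,175]
c=np.array([[76,176],[76,-176],[-76,-176],[-76,176]])/1000
def pts(p,q,z):
    cs,sn=np.cos(p[2]),np.sin(p[2]);q=np.atleast_2d(q);return np.c_[p[0]+cs*q[:,0]-sn*q[:,1],p[1]+sn*q[:,0]+cs*q[:,1],np.full(len(q),z)]
for w in (1,0):
    f=lambda p:np.r_[(proj(T,pts(p,c,.085))-tb).ravel(),w*(proj(S,pts(p,c,.085))-sb).ravel()]
    r=least_squares(f,[.5,0,0]);print('box',r.x.round(4),np.degrees(r.x[2]).round(2),r.fun.round(1))
    if w: p=r.x
print('bar ends pred px',proj(T,pts(p,[[-.116,.012],[-.116,-.112]],.079)).round(1),'seen',np.array([[408,438],[618,372]])/4.+[200,160])
g=back(T,np.array([[245,372]])/4.+[200,160],.111)[0];print('grip',g)
hub=pts(p,[0,0],.111)[0];d=g-hub;print('hub',hub,'r',np.hypot(*d[:2]),'ang',np.degrees(np.arctan2(d[1],d[0])))
for n,uv in dict(bar=[-.116,-.05],hinge=[.078,0]).items():print(n,pts(p,uv,.079)[0])
# cups: lid ellipse centre px top & scene
cups={'W':([130/4+120,105/4+200],[280/5+235,78/5+145]),'OL':([142/4+120,300/4+200],[125/5+235,150/5+145]),
'ORfar':([(451-320)/4+390,90/4+175],[(695-400)/5+340,88/5+290]),'ORnear':([(508-320)/4+390,280/4+175],[(518-400)/5+340,190/5+290])}
for n,(a,b) in cups.items():
    f=lambda X:np.r_[(proj(T,X)-a).ravel(),(proj(S,X)-b).ravel()]
    r=least_squares(f,[.5,0,.05]);print(n,r.x.round(4),r.fun.round(1))
st()
E
python3 fit.py
```

```text
box [0.5356 0.026  0.1928] 11.05 [-0.2 -0.9  0.2 -0.6  1.8  0.1 -0.9  1.  -0.3 -0.8  0.6 -1.1 -0.3  1.1
 -0.6 -0.6]
box [0.5356 0.0264 0.1939] 11.11 [-0.4 -0.7 -0.1 -0.6  1.6  0.1 -1.1  1.1 -0.  -0.   0.  -0.  -0.   0.
 -0.  -0. ]
bar ends pred px [[302.7 269.4]
 [354.1 253.3]] seen [[302.  269.5]
 [354.5 253. ]]
grip [0.46192463 0.10329832 0.111     ]
hub [0.53561532 0.02597176 0.111     ] r 0.10681626917525236 ang 133.62082350013418
bar [ 0.43134438 -0.0453274   0.079     ]
hinge [0.61217024 0.04091649 0.079     ]
W [0.5663 0.3586 0.0579] [-0.   0.   0.1 -0. ]
OL [0.4525 0.3632 0.0387] [ 0.  -0.  -0.1  0. ]
ORfar [ 0.5677 -0.2923  0.0412] [-0.  0.  0. -0.]
ORnear [ 0.4457 -0.3059  0.0511] [ 0.  -0.  -0.1  0. ]
t 0.15 tcp [ 0.177  -0.5205  0.1941] psi -71.22 yax [-0.     0.001 -1.   ] F [-0.6 -0.7 -0.4] gap 0.0854 j [-1.31  0.3   1.52 -0.    1.32 -0.07]
```

```bash
cat >> h.py <<'E'
BOX=np.array([.5356,.0262]);BY=11.07
def bx(x,y):
    a=np.radians(BY);return BOX+[np.cos(a)*x-np.sin(a)*y,np.sin(a)*x+np.cos(a)*y]
def plan(tg,start=None):
    """tg: (x,y,z,psi,n,closure)"""
    o,R,psi=st();p=o['eef_pos'].copy()
    if start is not None:p,psi=np.array(start[:3]),start[3]
    rows=[]
    R=Ro.from_matrix(np.array([[np.cos(np.radians(psi)),0,-np.sin(np.radians(psi))],[np.sin(np.radians(psi)),0,np.cos(np.radians(psi))],[0,-1,0]])) if start is not None else Ro.from_quat(o['tcp_rot'])
    des=lambda a:Ro.from_matrix(np.array([[np.cos(a),0,-np.sin(a)],[np.sin(a),0,np.cos(a)],[0,-1,0]]))
    for (x,y,z,ps,n,c) in tg:
        p0=p.copy();a0=psi
        for k in range(1,n+1):
            q=p0+(np.array([x,y,z])-p0)*k/n; a=a0+(ps-a0)*k/n
            d=np.round(R.inv().apply(q-p)/.03,2)
            rv=np.round((R.inv()*des(np.radians(a))).as_rotvec()/np.pi,3)
            p=p+R.apply(d*.03);R=R*Ro.from_rotvec(rv*np.pi)
            if abs(d).max()>1 or abs(rv).max()>.0478: print('!! big',d,rv)
            rows.append([float(v)+0. for v in np.r_[d,rv,c]])
        psi=ps
    while len(rows)%10: rows.append([0]*6+[rows[-1][6]])
    for i in range(0,len(rows),10):
        print('[' +', '.join(','.join(f'{v:g}' for v in r) for r in rows[i:i+10])+']')
    print('end',p.round(4),psi)
E
python3 - <<'E'
from h import *
b=bx(-.116,-.05);print(b)
plan([(.3,-.27,.22,-30,10,-1),(b[0],b[1],.16,BY,10,.3)])
E
```

```text
[ 0.43135878 -0.04514261]
t 0.15 tcp [ 0.177  -0.5205  0.1941] psi -71.22 yax [-0.     0.001 -1.   ] F [-0.6 -0.7 -0.4] gap 0.0854 j [-1.31  0.3   1.52 -0.    1.32 -0.07]
[-0.66,-0.09,0.66,0,-0.023,0,-1, -0.61,-0.08,0.7,0,-0.023,0,-1, -0.56,-0.09,0.74,0,-0.023,0,-1, -0.5,-0.08,0.79,0,-0.023,0,-1, -0.44,-0.09,0.81,0,-0.023,0,-1, -0.39,-0.08,0.85,0,-0.022,0,-1, -0.32,-0.09,0.87,0,-0.023,0,-1, -0.26,-0.08,0.9,0,-0.023,0,-1, -0.2,-0.09,0.91,0,-0.023,0,-1, -0.13,-0.09,0.92,0,-0.023,0,-1]
[0,0.2,0.87,0,-0.023,0,0.3, 0.07,0.2,0.86,0,-0.023,0,0.3, 0.13,0.2,0.86,0,-0.022,0,0.3, 0.19,0.2,0.85,0,-0.023,0,0.3, 0.25,0.2,0.83,0,-0.023,0,0.3, 0.31,0.21,0.81,0,-0.023,0,0.3, 0.37,0.2,0.78,0,-0.023,0,0.3, 0.42,0.2,0.76,0,-0.023,0,0.3, 0.47,0.2,0.73,0,-0.022,0,0.3, 0.53,0.2,0.69,0,-0.023,0,0.3]
end [ 0.4314 -0.0451  0.16  ] 11.07
```

>>> jog_arm(rows=[-0.66,-0.09,0.66,0,-0.023,0,-1,-0.61,-0.08,0.7,0,-0.023,0,-1,-0.56,-0.09,0.74,0,-0.023,0,-1,-0.5,-0.08,0.79,0,-0.023,0,-1,-0.44,-0.09,0.81,0,-0.023,0,-1,-0.39,-0.08,0.85,0,-0.022,0,-1,-0.32,-0.09,0.87,0,-0.023,0,-1,-0.26,-0.08,0.9,0,-0.023,0,-1,-0.2,-0.09,0.91,0,-0.023,0,-1,-0.13,-0.09,0.92,0,-0.023,0,-1])

```text
time_s: 1.15
eef_pos: [0.3002, -0.2689, 0.2204]
tcp_rot: [-0.683, 0.182, -0.182, 0.683]
wrist_force: [0.1, -0.2, 0.5]
finger_gap: 0.0855
```

>>> jog_arm(rows=[0,0.2,0.87,0,-0.023,0,0.3,0.07,0.2,0.86,0,-0.023,0,0.3,0.13,0.2,0.86,0,-0.022,0,0.3,0.19,0.2,0.85,0,-0.023,0,0.3,0.25,0.2,0.83,0,-0.023,0,0.3,0.31,0.21,0.81,0,-0.023,0,0.3,0.37,0.2,0.78,0,-0.023,0,0.3,0.42,0.2,0.76,0,-0.023,0,0.3,0.47,0.2,0.73,0,-0.022,0,0.3,0.53,0.2,0.69,0,-0.023,0,0.3])

```text
time_s: 2.15
eef_pos: [0.4318, -0.0442, 0.1597]
tcp_rot: [-0.704, -0.069, 0.069, 0.704]
wrist_force: [0.3, -0.8, 0.3]
finger_gap: 0.0296
```

Run:
```python
from h import *
st()
for n in ("wrist","top"): cv2.imwrite(f"pics/{n}1.png",snapshot(n)[:,:,::-1])
b=bx(-.116,-.05);c=calibration('wrist')
print(proj(c,[[*bx(-.116,.012),.079],[*b,.079],[*bx(-.116,-.112),.079]]))
plan([(b[0],b[1],.060,BY,7,.3),(b[0],b[1],.060,BY,3,1)])
```

```text
t 2.15 tcp [ 0.4318 -0.0442  0.1597] psi 11.21 yax [-0.  0. -1.] F [ 0.3 -0.8  0.3] gap 0.0296 j [-0.19  0.07  1.87  0.    1.19 -0.38]
[[315.35655779 132.65419756]
 [314.87144493 231.89821103]
 [314.45081548 317.9502589 ]]
t 2.25 tcp [ 0.4318 -0.0434  0.1592] psi 11.31 yax [-0.001  0.001 -1.   ] F [ 0.4 -0.3  0.9] gap 0.0298 j [-0.18  0.08  1.87  0.    1.19 -0.38]
[0,0.47,-0.01,0,0,0,0.3, -0.01,0.47,-0.01,0,0,0,0.3, 0,0.48,0,0,0.001,0,0.3, 0,0.47,-0.01,0,0,0,0.3, -0.01,0.47,-0.01,0,0,0,0.3, 0,0.47,-0.01,0,0,0,0.3, 0,0.48,-0.01,0,0,0,0.3, 0,0,0,0,0,0,1, 0,0,0,0,0,0,1, 0,0,0,0,0,0,1]
end [ 0.4315 -0.0452  0.0599] 11.07
```

View pics/wrist1.png

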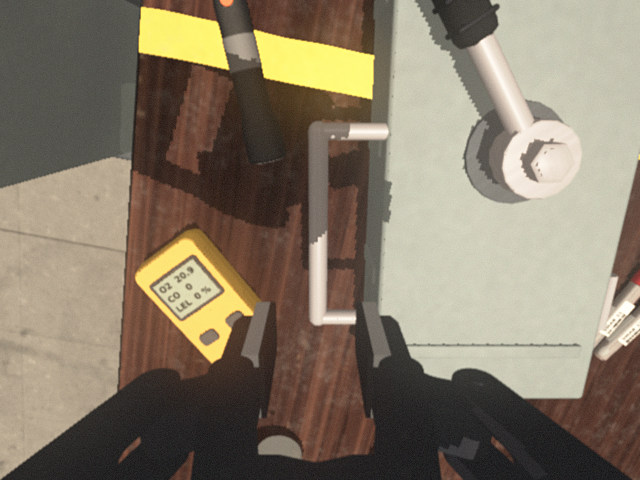

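View pics/top1.png

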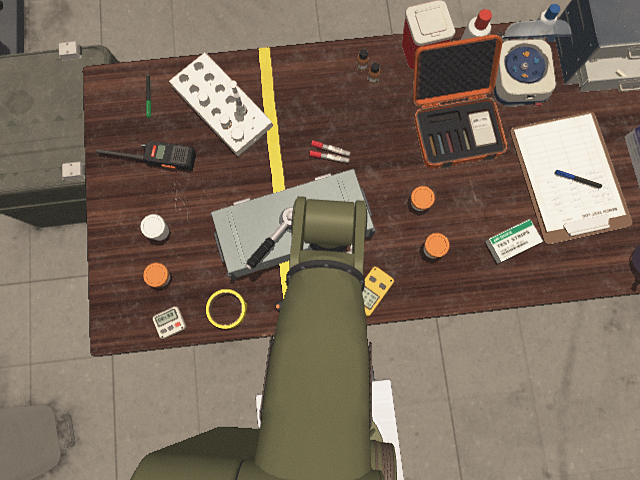

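The wrist view shows the bar as a line at column 319 (rows 123–323), between the finger tips at 262 and 365. The top view shows no cups beyond the four already found. Descending and gripping.

>>> jog_arm(rows=[0.02,0.47,-0.01,0,0,0,0.3,0,0.47,-0.01,0,0,0,0.3,0.02,0.48,0,0,0.001,0,0.3,0,0.47,-0.01,0,0,0,0.3,0,0.47,-0.01,0,0,0,0.3,0,0.47,-0.01,0,0,0,0.3,0,0.48,-0.01,0,0,0,0.3,0,0,0,0,0,0,1,0,0,0,0,0,0,1,0,0,0,0,0,0,1], force=50)

```text
time_s: 3.25
eef_pos: [0.4333, -0.0471, 0.0615]
tcp_rot: [0.704, 0.067, -0.066, -0.704]
wrist_force: [-0.0, -0.3, -0.7]
finger_gap: 0.0001
```

Run:
```python
from h import *
o,R,psi=st()
cv2.imwrite("pics/wrist2.png",snapshot("wrist")[:,:,::-1])
# arc plan
```

```text
t 3.25 tcp [ 0.4333 -0.0471  0.0615] psi 10.84 yax [ 0.001 -0.    -1.   ] F [-0.  -0.3 -0.7] gap 0.0001 j [-0.19  0.22  1.97 -0.    0.95 -0.38]
```

View pics/wrist2.png

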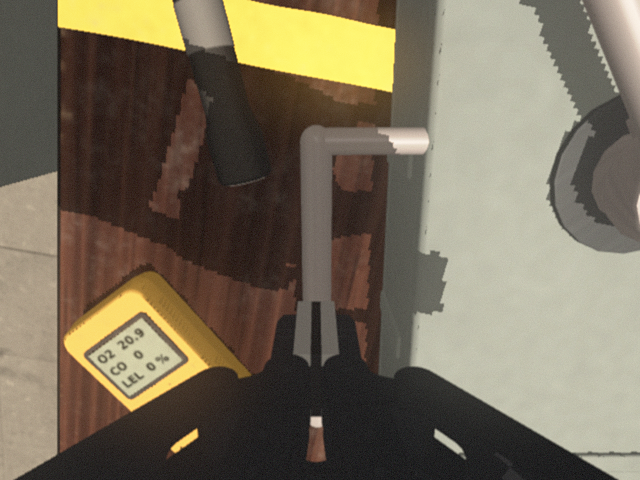

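Run:
```python
from h import *
o,R,psi=st()
c=calibration('wrist');p=o['eef_pos']
print('cam',-np.array(c['R']).T@c['t'])
print('tcp',proj(c,p),'grasp',proj(c,p-.019*R[:,1]))
for z in(.06,.079):print(z,proj(c,[[*bx(-.116,.012),z],[*bx(-.116,-.05),z],[*bx(-.116,-.112),z]]).round(1))
cv2.imwrite("pics/scene2.png",snapshot("scene")[:,:,::-1][160:360,200:420].repeat(3,0).repeat(3,1))
```

```text
t 3.3 tcp [ 0.4333 -0.047   0.0616] psi 10.85 yax [ 0.001 -0.    -1.   ] F [-0.5  0.1 -0.5] gap 0.0004 j [-0.19  0.22  1.97 -0.    0.95 -0.38]
cam [0.41804516 0.03069845 0.24087048]
tcp [[316.04299165 280.14777903]] grasp [[316.05979359 298.56178007]]
0.06 [[311.9 137.1]
 [312.6 274.3]
 [313.3 386.8]]
0.079 [[311.5 141.4]
 [312.4 292.1]
 [313.1 413.1]]
```

View pics/scene2.png

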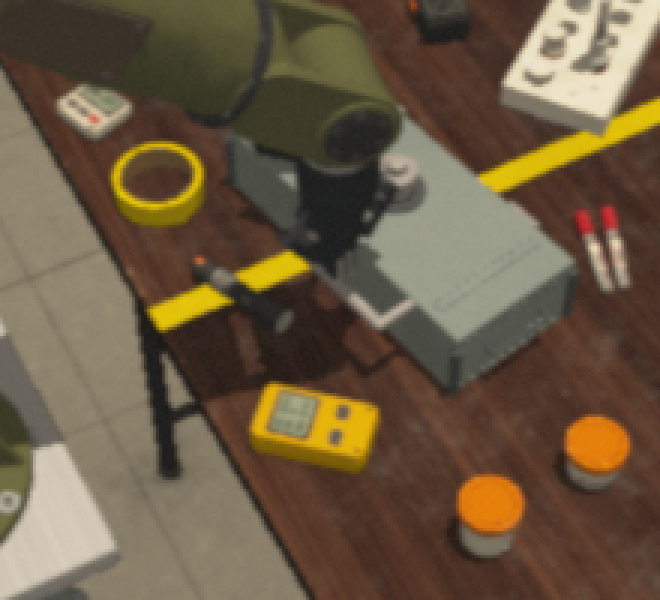

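Run:
```python
import cv2
t=cv2.imread("pics/wrist2.png")[270:470,240:400]
cv2.imwrite("pics/z2.png",cv2.resize(cv2.convertScaleAbs(t,alpha=1.8,beta=20),None,fx=3,fy=3,interpolation=cv2.INTER_CUBIC))
```

```text
(no output)
```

View pics/z2.png

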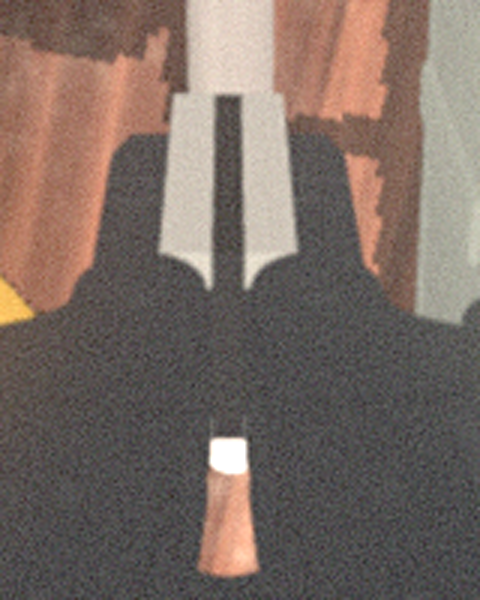

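Run:
```python
from h import *
o,R,psi=st();p=o['eef_pos']
S=calibration('scene');T=calibration('top')
for s in(0,.019,.04,.054):
  q=p-s*R[:,1];print(s,proj(S,q).round(1),((proj(S,q)-[200,160])*3).round(0), 'zoomed6',((proj(S,q)-[280,210])*8).round(0))
im=snapshot("scene")[:,:,::-1][210:285,280:360]
cv2.imwrite("pics/scene3.png",cv2.resize(cv2.convertScaleAbs(im,alpha=1.6,beta=15),None,fx=8,fy=8,interpolation=cv2.INTER_CUBIC))
```

```text
t 3.35 tcp [ 0.4333 -0.047   0.0615] psi 10.85 yax [ 0.001 -0.    -1.   ] F [ 0.  -0.5  0.3] gap -0.0 j [-0.19  0.22  1.97  0.    0.95 -0.38]
0 [[312.9 258.8]] [[339. 296.]] zoomed6 [[264. 391.]]
0.019 [[312.9 254.7]] [[339. 284.]] zoomed6 [[263. 358.]]
0.04 [[312.9 250.1]] [[339. 270.]] zoomed6 [[263. 320.]]
0.054 [[312.8 246.9]] [[339. 261.]] zoomed6 [[263. 295.]]
```

View pics/scene3.png

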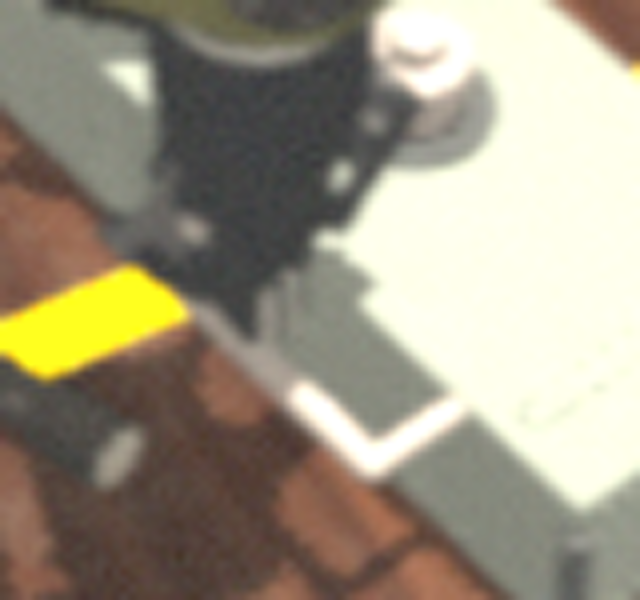

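The picture from the scene camera shows the shut fingertips at zoom (262,335). That puts them about 30 mm behind the reported TCP, just above the bar, so nothing is gripped. I'll reopen, go about 28 mm lower and look.

>>> jog_arm(rows=[0,0,0,0,0,0,0.3,0,0,0,0,0,0,0.3,0,0,0,0,0,0,0.3,-0.03,0.15,0.05,0,0,0,0.3,0,0.15,0,0,0,0,0.3,0,0.15,0,0,0,0,0.3,0,0.15,0,0,0,0,0.3,0,0.15,0,0,0,0,0.3,0,0.15,0,0,0,0,0.3,0,0.05,0,0,0,0,0.3])

```text
time_s: 4.4
eef_pos: [0.4316, -0.0455, 0.0317]
tcp_rot: [-0.704, -0.067, 0.067, 0.704]
wrist_force: [-0.3, -0.4, 0.2]
finger_gap: 0.0299
```

Run:
```python
from h import *
o,R,psi=st()
w=snapshot("wrist")[:,:,::-1];cv2.imwrite("pics/wrist4.png",w)
im=snapshot("scene")[:,:,::-1][210:285,280:360]
cv2.imwrite("pics/scene4.png",cv2.resize(cv2.convertScaleAbs(im,alpha=1.6,beta=15),None,fx=8,fy=8,interpolation=cv2.INTER_CUBIC))
```

```text
t 4.4 tcp [ 0.4316 -0.0455  0.0317] psi 10.86 yax [-0.001  0.    -1.   ] F [-0.3 -0.4  0.2] gap 0.0299 j [-0.19  0.27  1.99  0.    0.88 -0.38]
```

View pics/wrist4.png

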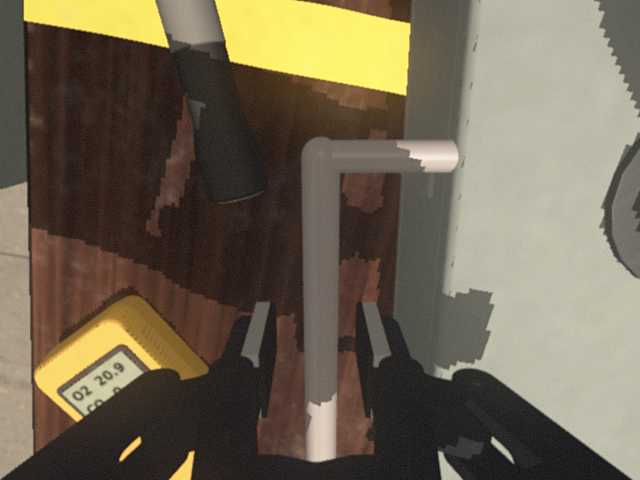

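View pics/scene4.png

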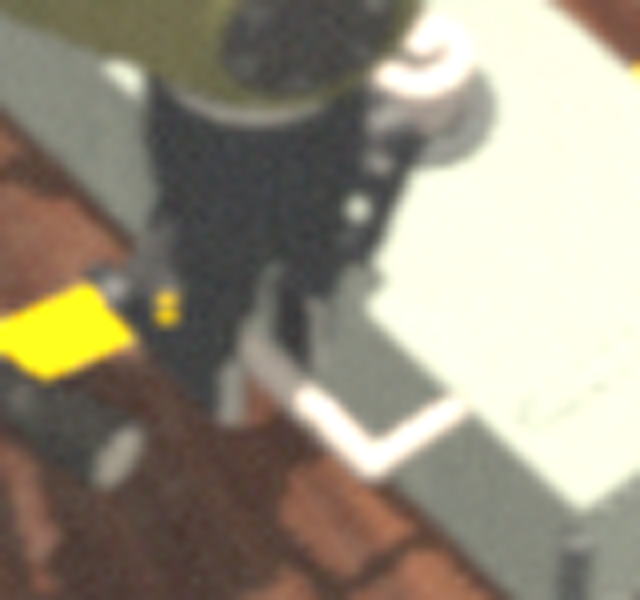

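The fingers now straddle the bar, with it at column 320 between tips at 270 and 365. Closing.

>>> jog_arm(rows=[0,0,0,0,0,0,1,0,0,0,0,0,0,1,0,0,0,0,0,0,1,0,0,0,0,0,0,1,0,0,0,0,0,0,1,0,0,0,0,0,0,1,0,0,0,0,0,0,1,0,0,0,0,0,0,1,0,0,0,0,0,0,1,0,0,0,0,0,0,1], force=50)

```text
time_s: 5.5
eef_pos: [0.4334, -0.0454, 0.0329]
tcp_rot: [0.704, 0.068, -0.066, -0.704]
wrist_force: [8.7, 3.8, -3.4]
finger_gap: 0.0098
```

Run:
```python
from h import *
o,R,psi=st()
w=snapshot("wrist")[:,:,::-1];cv2.imwrite("pics/wrist5.png",w)
```

```text
t 5.5 tcp [ 0.4334 -0.0454  0.0329] psi 10.86 yax [ 0.004  0.    -1.   ] F [ 8.7  3.8 -3.4] gap 0.0098 j [-0.19  0.27  1.99  0.    0.88 -0.38]
```

View pics/wrist5.png

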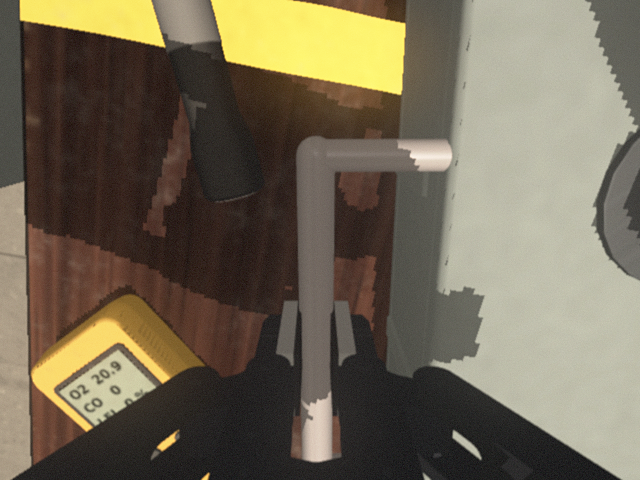

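Run:
```python
import numpy as np
th=np.linspace(0,1.84,21);x=.194*(1-np.cos(th))+.0015;y=-.194*np.sin(th);x[0]=0
p=np.zeros(2);out=[]
for a,b in zip(x[1:],y[1:]):
    d=np.round((np.array([a,b])-p)/.03,2);p+=d*.03;out.append(f'{d[0]:g},{d[1]:g},0,0,0,0,1')
print(', '.join(out[:10]));print(', '.join(out[10:]))
```

```text
0.08,-0.59,0,0,0,0,1, 0.08,-0.59,0,0,0,0,1, 0.13,-0.58,0,0,0,0,1, 0.19,-0.57,0,0,0,0,1, 0.24,-0.54,0,0,0,0,1, 0.29,-0.52,0,0,0,0,1, 0.34,-0.49,0,0,0,0,1, 0.37,-0.46,0,0,0,0,1, 0.42,-0.42,0,0,0,0,1, 0.46,-0.38,0,0,0,0,1
0.49,-0.34,0,0,0,0,1, 0.52,-0.29,0,0,0,0,1, 0.54,-0.25,0,0,0,0,1, 0.56,-0.19,0,0,0,0,1, 0.58,-0.14,0,0,0,0,1, 0.59,-0.09,0,0,0,0,1, 0.59,-0.03,0,0,0,0,1, 0.6,0.03,0,0,0,0,1, 0.59,0.07,0,0,0,0,1, 0.58,0.14,0,0,0,0,1
```

>>> jog_arm(rows=[0.08,-0.59,0,0,0,0,1,0.08,-0.59,0,0,0,0,1,0.13,-0.58,0,0,0,0,1,0.19,-0.57,0,0,0,0,1,0.24,-0.54,0,0,0,0,1,0.29,-0.52,0,0,0,0,1,0.34,-0.49,0,0,0,0,1,0.37,-0.46,0,0,0,0,1,0.42,-0.42,0,0,0,0,1,0.46,-0.38,0,0,0,0,1], force=60)

```text
time_s: 6.55
eef_pos: [0.5056, -0.0313, 0.1893]
tcp_rot: [0.704, 0.065, -0.069, -0.704]
wrist_force: [-38.1, -2.0, 40.2]
finger_gap: 0.0094
```

>>> jog_arm(rows=[-0.12,-0.12,0,0,0,0,1,0,0,0,0,0,0,1,0.49,-0.34,0,0,0,0,1,0.52,-0.29,0,0,0,0,1,0.54,-0.25,0,0,0,0,1,0.56,-0.19,0,0,0,0,1,0,0,0,0,0,0,1,0,0,0,0,0,0,1,0,0,0,0,0,0,1,0,0,0,0,0,0,1])

```text
time_s: 7.55
eef_pos: [0.5668, -0.0189, 0.2234]
tcp_rot: [-0.704, -0.067, 0.067, 0.704]
wrist_force: [-4.4, 5.6, 9.9]
finger_gap: 0.0093
```

Run:
```python
from h import *
o,R,psi=st();print(o['ft_torque'])
w=snapshot("wrist")[:,:,::-1];cv2.imwrite("pics/wrist6.png",w)
im=snapshot("scene")[:,:,::-1];cv2.imwrite("pics/scene6.png",im)
```

```text
t 7.55 tcp [ 0.5668 -0.0189  0.2234] psi 10.89 yax [ 0.001  0.001 -1.   ] F [-4.4  5.6  9.9] gap 0.0093 j [-0.1   0.32  1.43  0.    1.39 -0.29]
[ 0.80910555  1.19797606 -0.05451927]
```

View pics/wrist6.png

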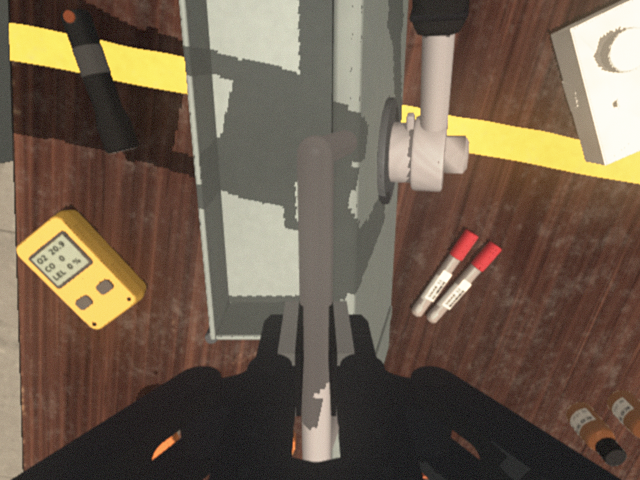

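View pics/scene6.png

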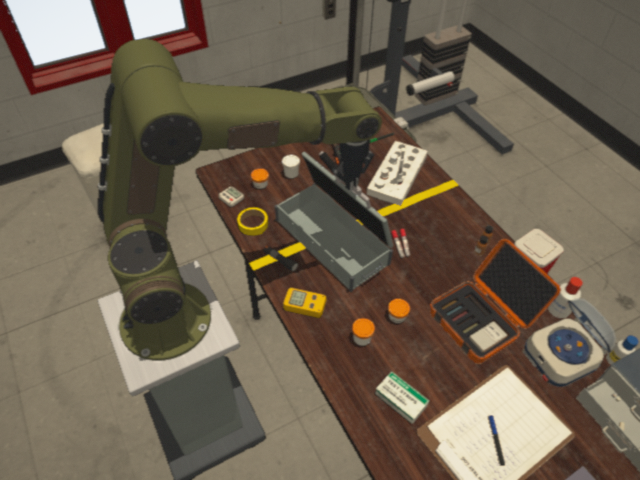

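The lid is about three quarters open and the bar is still held. Continuing to the stop.

>>> jog_arm(rows=[0.58,-0.14,0,0,0,0,1,0.59,-0.09,0,0,0,0,1,0.59,-0.03,0,0,0,0,1,0.6,0.03,0,0,0,0,1,0.59,0.07,0,0,0,0,1,0.58,0.14,0,0,0,0,1,0,0,0,0,0,0,1,0,0,0,0,0,0,1,0,0,0,0,0,0,1,0,0,0,0,0,0,1])

```text
time_s: 8.65
eef_pos: [0.6713, 0.0018, 0.2237]
tcp_rot: [-0.703, -0.068, 0.067, 0.705]
wrist_force: [-0.3, 8.6, 4.8]
finger_gap: 0.0101
```

Run:
```python
from h import *
o,R,psi=st();print(o['ft_torque'])
w=snapshot("wrist")[:,:,::-1];cv2.imwrite("pics/wrist7.png",w)
```

```text
t 8.65 tcp [0.6713 0.0018 0.2237] psi 10.93 yax [ 0.002  0.002 -1.   ] F [-0.3  8.6  4.8] gap 0.0101 j [-0.05  0.56  1.08  0.    1.49 -0.24]
[ 1.49001199 -0.13339465 -0.13536186]
```

View pics/wrist7.png

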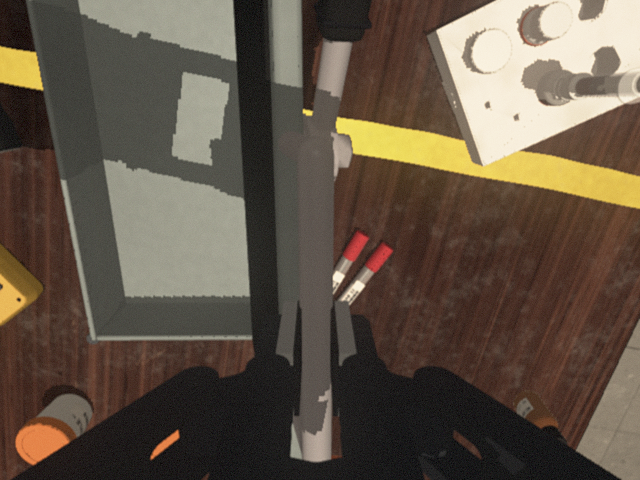

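>>> jog_arm(rows=[0.1,0.03,0,0,0,0,1,0.08,0.03,0,0,0,0,1,0,0,0,0,0,0,1,0,0,0,0,0,0,0.2,0,0,0,0,0,0,0.2,0,0,0,0,0,0,0.2,0,-0.4,0,0,0,0,0.2,0,-0.6,0,0,0,0,0.2,0,-0.6,0,0,0,0,0.2,0,-0.6,0,0,0,0,0.2])

```text
time_s: 9.7
eef_pos: [0.6763, 0.0012, 0.2887]
tcp_rot: [0.704, 0.067, -0.067, -0.704]
wrist_force: [-0.0, 0.2, 0.0]
finger_gap: 0.034
```

Run:
```python
from h import *
o,R,psi=st()
w=snapshot("wrist")[:,:,::-1];cv2.imwrite("pics/wrist8.png",w)
cv2.imwrite("pics/top8.png",snapshot("top")[:,:,::-1])
```

```text
t 9.7 tcp [0.6763 0.0012 0.2887] psi 10.85 yax [ 0.001 -0.    -1.   ] F [-0.   0.2  0. ] gap 0.034 j [-0.05  0.56  0.94 -0.    1.64 -0.24]
```

View pics/wrist8.png

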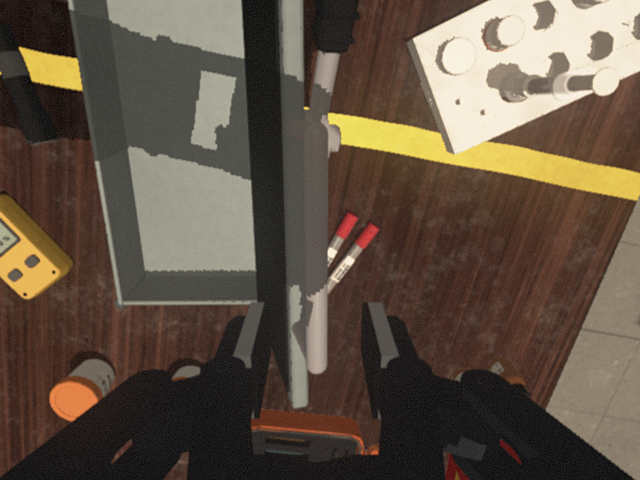

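View pics/top8.png

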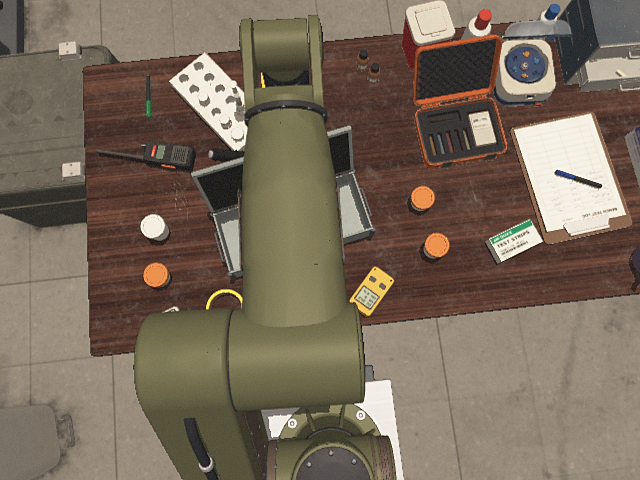

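Lid rests open and the gripper is off the bar; the cups have not moved. Now the near right cup.

Run:
```python
from h import *
plan([(.52,-.20,.27,11,10,-1),(.4457,-.306,.10,11,9,-1)])
```

```text
t 9.8 tcp [0.677  0.0012 0.2906] psi 10.85 yax [ 0.005 -0.    -1.   ] F [0.1 0.8 0.5] gap 0.0339 j [-0.05  0.56  0.94 -0.    1.64 -0.24]
[-0.64,0.07,-0.56,0,0,0.002,-1, -0.64,0.07,-0.56,0,0,0,-1, -0.64,0.07,-0.56,0,0,0,-1, -0.64,0.07,-0.56,0,0,0,-1, -0.64,0.07,-0.56,0,0,0,-1, -0.64,0.07,-0.56,0,0,0,-1, -0.64,0.07,-0.56,0,-0.001,0,-1, -0.64,0.07,-0.56,0,0,0,-1, -0.64,0.07,-0.56,0,0,0,-1, -0.65,0.07,-0.56,0,0,0,-1]
[-0.34,0.63,-0.33,0,0,0,-1, -0.35,0.63,-0.33,0,0,0,-1, -0.34,0.63,-0.33,0,0,0,-1, -0.35,0.63,-0.34,0,0,0,-1, -0.34,0.63,-0.33,0,0,0,-1, -0.34,0.63,-0.33,0,0,0,-1, -0.35,0.63,-0.33,0,0,0,-1, -0.34,0.63,-0.33,0,0,0,-1, -0.35,0.63,-0.33,0,0,0,-1, 0,0,0,0,0,0,-1]
end [ 0.4456 -0.306   0.1   ] 11
```

>>> jog_arm(rows=[-0.64,0,-0.56,0,0,0,0.2,-0.64,0.07,-0.56,0,0,0,-1,-0.64,0.07,-0.56,0,0,0,-1,-0.64,0.07,-0.56,0,0,0,-1,-0.64,0.07,-0.56,0,0,0,-1,-0.64,0.07,-0.56,0,0,0,-1,-0.64,0.07,-0.56,0,-0.001,0,-1,-0.64,0.07,-0.56,0,0,0,-1,-0.64,0.07,-0.56,0,0,0,-1,-0.65,0.07,-0.56,0,0,0,-1])

```text
time_s: 10.8
eef_pos: [0.5184, -0.2007, 0.2675]
tcp_rot: [-0.704, -0.068, 0.068, 0.704]
wrist_force: [0.7, -0.3, 1.0]
finger_gap: 0.0853
```

>>> jog_arm(rows=[-0.34,0.63,-0.33,0,0,0,-1,-0.35,0.63,-0.33,0,0,0,-1,-0.34,0.63,-0.33,0,0,0,-1,-0.35,0.63,-0.34,0,0,0,-1,-0.34,0.63,-0.33,0,0,0,-1,-0.34,0.63,-0.33,0,0,0,-1,-0.35,0.63,-0.33,0,0,0,-1,-0.34,0.63,-0.33,0,0,0,-1,-0.35,0.63,-0.33,0,0,0,-1,0,0,0,0,0,0,-1])

```text
time_s: 11.8
eef_pos: [0.4432, -0.3056, 0.0953]
tcp_rot: [-0.703, -0.066, 0.069, 0.705]
wrist_force: [-0.4, 0.9, -0.3]
finger_gap: 0.0853
```

Run:
```python
from h import *
o,R,psi=st()
cv2.imwrite("pics/wrist9.png",snapshot("wrist")[:,:,::-1])
s=snapshot("scene")[:,:,::-1];S=calibration('scene')
q=proj(S,[o['eef_pos']-k*R[:,1] for k in (0,.019,.03,.045)]);print(q.round(1),((q-[300,230])*5).round(0))
cv2.imwrite("pics/scene9.png",cv2.resize(cv2.convertScaleAbs(s[230:350,300:440],alpha=1.5,beta=15),None,fx=5,fy=5,interpolation=cv2.INTER_CUBIC))
```

```text
t 11.8 tcp [ 0.4432 -0.3056  0.0953] psi 10.95 yax [-0.004  0.003 -1.   ] F [-0.4  0.9 -0.3] gap 0.0853 j [-0.67  0.38  1.66 -0.    1.11 -0.86]
[[363.8 319.4]
 [364.3 315.4]
 [364.6 313. ]
 [365.1 309.8]] [[319. 447.]
 [322. 427.]
 [323. 415.]
 [325. 399.]]
```

View pics/wrist9.png

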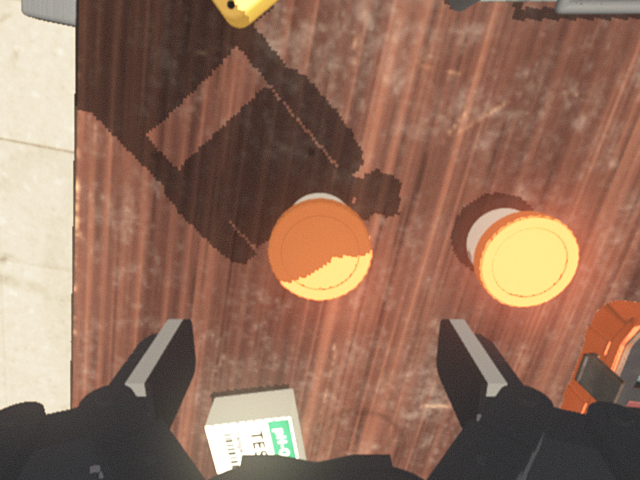

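View pics/scene9.png

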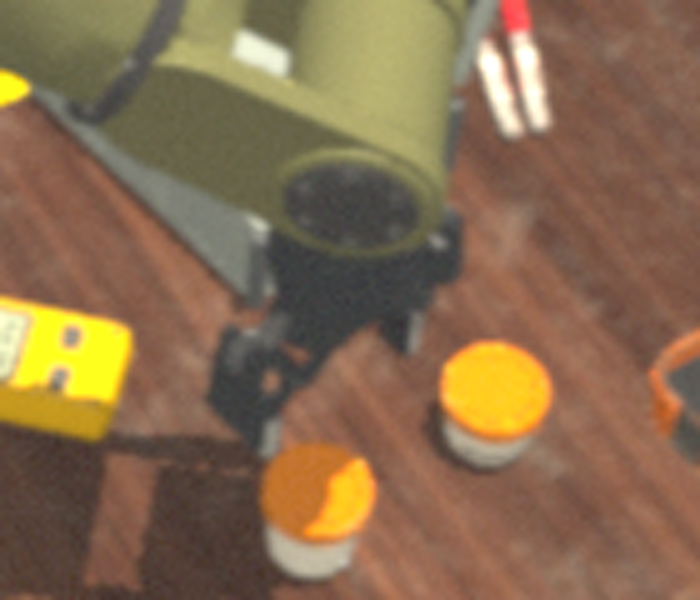

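Run:
```python
from h import *
o,R,psi=st()
c=calibration('wrist');print(proj(c,[[.4457,-.3059,.056],[.5677,-.2923,.044]]), back(c,[320,249],.056),back(c,[526,259],.044))
plan([(.446,-.306,.025,11,7,-1)])
```

```text
t 11.9 tcp [ 0.4451 -0.3054  0.0981] psi 11.01 yax [-0.  0. -1.] F [0.9 0.6 1.3] gap 0.0857 j [-0.67  0.38  1.66  0.    1.11 -0.86]
[[316.81961796 250.38633945]
 [524.01615236 259.62384246]] [[ 0.44727608 -0.3047576   0.056     ]] [[ 0.56871311 -0.29170018  0.044     ]]
t 11.9 tcp [ 0.4451 -0.3054  0.0981] psi 11.01 yax [-0.  0. -1.] F [0.9 0.6 1.3] gap 0.0857 j [-0.67  0.38  1.66  0.    1.11 -0.86]
[0,0.35,0,0,0,0,-1, 0.01,0.35,-0.01,0,0,0,-1, 0,0.34,0,0,0,0,-1, 0,0.35,0,0,0,0,-1, 0.01,0.35,-0.01,0,0,0,-1, 0,0.35,0,0,0,0,-1, 0,0.35,-0.01,0,0,0,-1, 0,0,0,0,0,0,-1, 0,0,0,0,0,0,-1, 0,0,0,0,0,0,-1]
end [ 0.4459 -0.3062  0.0249] 11
```

>>> jog_arm(rows=[0.02,0.35,0,0,0,0,-1,0.02,0.35,0,0,0,0,-1,0,0.34,0,0,0,0,-1,0,0.35,0,0,0,0,-1,0.01,0.35,0,0,0,0,-1,0,0.35,0,0,0,0,-1,0,0.35,0,0,0,0,-1,0,0,0,0,0,0,-1,0,0,0,0,0,0,-1,0,0,0,0,0,0,-1])

```text
time_s: 12.9
eef_pos: [0.4469, -0.3055, 0.0252]
tcp_rot: [0.704, 0.068, -0.068, -0.704]
wrist_force: [0.5, -0.1, -0.1]
finger_gap: 0.0854
```

Run:
```python
from h import *
o,R,psi=st()
cv2.imwrite("pics/wrist10.png",snapshot("wrist")[:,:,::-1])
s=snapshot("scene")[:,:,::-1]
cv2.imwrite("pics/scene10.png",cv2.resize(cv2.convertScaleAbs(s[230:350,300:440],alpha=1.5,beta=15),None,fx=5,fy=5,interpolation=cv2.INTER_CUBIC))
```

```text
t 12.9 tcp [ 0.4469 -0.3055  0.0252] psi 11.04 yax [ 0.001 -0.    -1.   ] F [ 0.5 -0.1 -0.1] gap 0.0854 j [-0.67  0.48  1.7  -0.    0.96 -0.86]
```

View pics/wrist10.png

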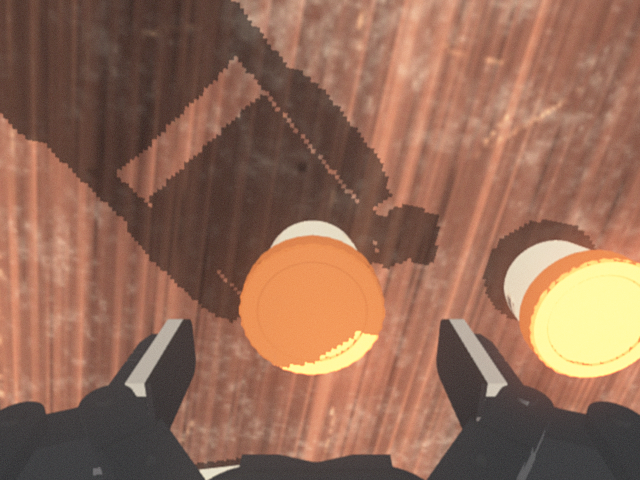

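View pics/scene10.png

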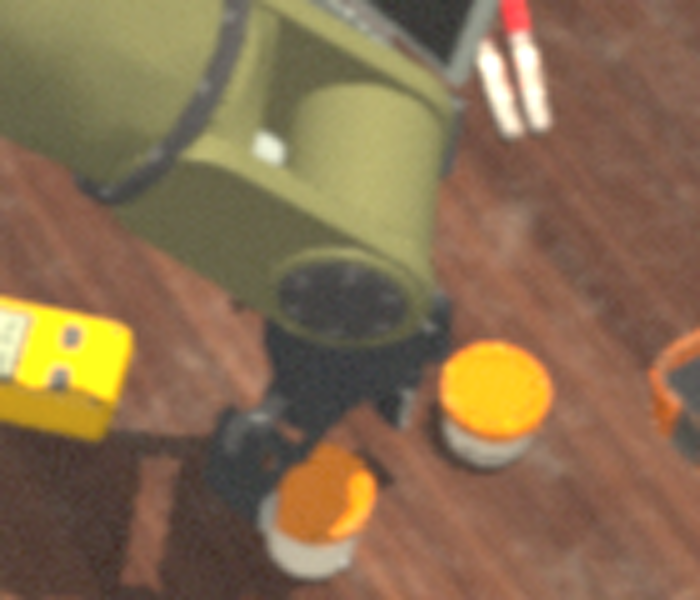

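The tips are still above the cup: tip spacing is 250 px for 85 mm, against 145 px for the 58 mm lid. Visually the open fingers end about 50 mm above the reported TCP, so I'll lower in two checked steps.

>>> jog_arm(rows=[0,0.15,0,0,0,0,-1,0,0.15,0,0,0,0,-1,0,0.15,0,0,0,0,-1,0,0.15,0,0,0,0,-1,0,0.15,0,0,0,0,-1,0,0.15,0,0,0,0,-1,0,0.1,0,0,0,0,-1,0,0,0,0,0,0,-1,0,0,0,0,0,0,-1,0,0,0,0,0,0,-1])

```text
time_s: 14.0
eef_pos: [0.4467, -0.3054, -0.005]
tcp_rot: [0.704, 0.068, -0.068, -0.704]
wrist_force: [-0.3, -0.0, -1.2]
finger_gap: 0.0853
```

Run:
```python
from h import *
o,R,psi=st()
cv2.imwrite("pics/wrist11.png",snapshot("wrist")[:,:,::-1])
s=snapshot("scene")[:,:,::-1]
cv2.imwrite("pics/scene11.png",cv2.resize(cv2.convertScaleAbs(s[270:350,320:440],alpha=1.8,beta=25),None,fx=6,fy=6,interpolation=cv2.INTER_CUBIC))
```

```text
t 14.0 tcp [ 0.4467 -0.3054 -0.005 ] psi 11.04 yax [ 0. -0. -1.] F [-0.3 -0.  -1.2] gap 0.0853 j [-0.67  0.53  1.71 -0.    0.9  -0.86]
```

View pics/wrist11.png

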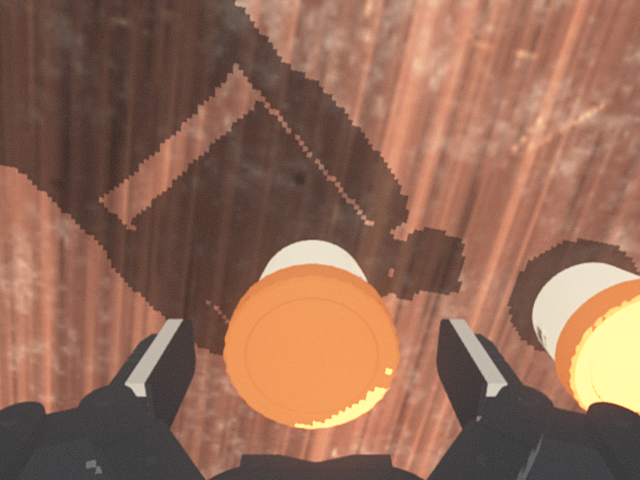

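View pics/scene11.png

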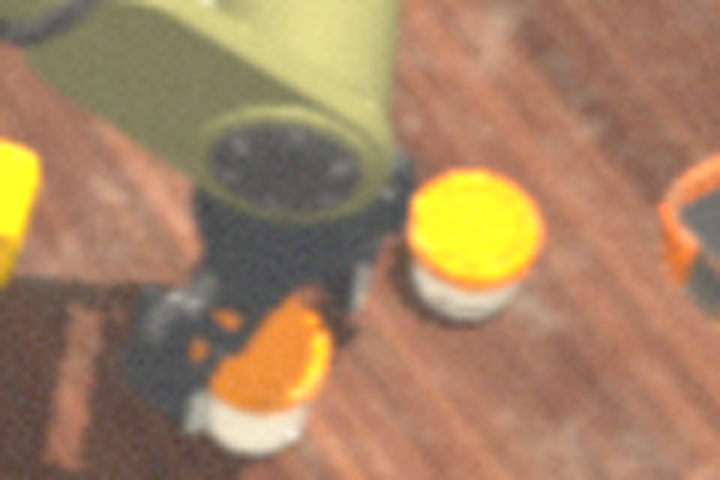

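Reported z is negative with zero contact force, which confirms the offset. The tips are level with the cup top. Down 20 mm more, then close.

>>> jog_arm(rows=[0,0.17,0,0,0,0,-1,0,0.17,0,0,0,0,-1,0,0.17,0,0,0,0,-1,0,0.16,0,0,0,0,-1,0,0,0,0,0,0,-1,0,0,0,0,0,0,1,0,0,0,0,0,0,1,0,0,0,0,0,0,1,0,0,0,0,0,0,1,0,0,0,0,0,0,1], force=50)

```text
time_s: 15.1
eef_pos: [0.447, -0.3055, -0.0247]
tcp_rot: [0.704, 0.068, -0.068, -0.704]
wrist_force: [0.7, 1.1, 5.6]
finger_gap: 0.0552
```

Run:
```python
from h import *
o,R,psi=st()
cv2.imwrite("pics/wrist12.png",snapshot("wrist")[:,:,::-1])
```

```text
t 15.1 tcp [ 0.447  -0.3055 -0.0247] psi 11.04 yax [ 0.001 -0.001 -1.   ] F [0.7 1.1 5.6] gap 0.0552 j [-0.67  0.57  1.72  0.    0.86 -0.86]
```

View pics/wrist12.png

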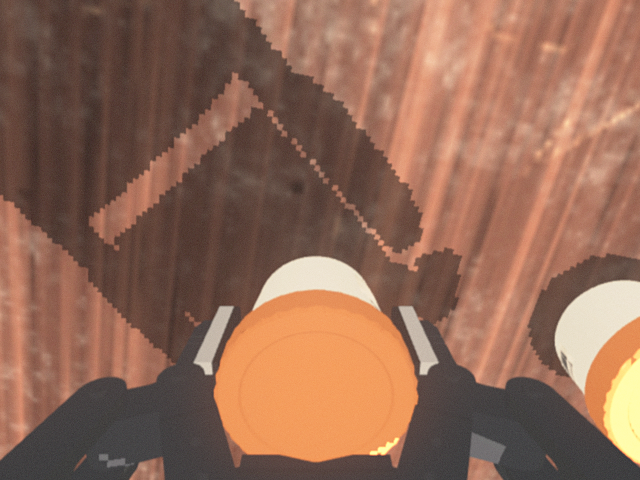

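Cup gripped (gap 55 mm reads a few mm low as with the bar). Carry to the slot at box y = −120.

```bash
for y in -.12 -.04 .04 .12; do python3 -c "
from h import *;print(bx(0,$y))"; done
python3 - <<'E'
from h import *
b=bx(0,-.12)
plan([(.447,-.3055,.075,11,5,1),(b[0],b[1],.075,11,13,1)])
E
```

```text
[ 0.55864098 -0.0915672 ]
[ 0.54328033 -0.01305573]
[0.52791967 0.06545573]
[0.51255902 0.1439672 ]
t 15.15 tcp [ 0.4471 -0.3055 -0.0247] psi 11.04 yax [ 0.001 -0.001 -1.   ] F [1.  1.  5.9] gap 0.0549 j [-0.67  0.57  1.72  0.    0.86 -0.86]
[0,-0.66,0,0,0,0,1, 0,-0.67,0,0,0,0,1, 0,-0.66,0,0,0,0,1, 0,-0.67,0,0,0,0,1, 0,-0.66,0,0,0,0,1, 0.39,0,0.48,0,0,0,1, 0.38,0,0.49,0,0,0,1, 0.39,0,0.48,0,0,0,1, 0.38,0,0.48,0,0,0,1, 0.39,0,0.49,0,0,0,1]
[0.39,0,0.48,0,0,0,1, 0.38,0,0.48,0,0,0,1, 0.39,0,0.49,0,0,0,1, 0.38,0,0.48,0,0,0,1, 0.39,0,0.48,0,0,0,1, 0.39,0,0.49,0,0,0,1, 0.38,0,0.48,0,0,0,1, 0.39,0,0.48,0,0,0,1, 0,0,0,0,0,0,1, 0,0,0,0,0,0,1]
end [ 0.5587 -0.0917  0.0749] 11
```

>>> jog_arm(rows=[0,-0.66,0,0,0,0,1,0,-0.67,0,0,0,0,1,0,-0.66,0,0,0,0,1,0,-0.67,0,0,0,0,1,0,-0.66,0,0,0,0,1,0.39,0,0.48,0,0,0,1,0.38,0,0.49,0,0,0,1,0.39,0,0.48,0,0,0,1,0.38,0,0.48,0,0,0,1,0.39,0,0.49,0,0,0,1])

```text
time_s: 16.15
eef_pos: [0.4897, -0.2222, 0.0742]
tcp_rot: [-0.704, -0.068, 0.068, 0.704]
wrist_force: [0.1, 0.2, -0.9]
finger_gap: 0.0548
```

>>> jog_arm(rows=[0.39,0,0.48,0,0,0,1,0.38,0,0.48,0,0,0,1,0.39,0,0.49,0,0,0,1,0.38,0,0.48,0,0,0,1,0.39,0,0.48,0,0,0,1,0.39,0,0.49,0,0,0,1,0.38,0,0.48,0,0,0,1,0.39,0,0.48,0,0,0,1,0,0,0,0,0,0,1,0,0,0,0,0,0,1])

```text
time_s: 17.15
eef_pos: [0.5582, -0.0916, 0.0741]
tcp_rot: [0.704, 0.068, -0.068, -0.704]
wrist_force: [0.7, -0.6, -0.7]
finger_gap: 0.0549
```

Run:
```python
from h import *
o,R,psi=st()
cv2.imwrite("pics/wrist13.png",snapshot("wrist")[:,:,::-1])
cv2.imwrite("pics/scene13.png",snapshot("scene")[130:330,240:440,::-1].repeat(3,0).repeat(3,1))
b=bx(0,-.12)
plan([(b[0],b[1],-.018,11,7,1)])
```

```text
t 17.15 tcp [ 0.5582 -0.0916  0.0741] psi 11.08 yax [-0. -0. -1.] F [ 0.7 -0.6 -0.7] gap 0.0549 j [-0.23  0.46  1.6  -0.    1.08 -0.42]
t 17.25 tcp [ 0.558  -0.0921  0.0742] psi 11.01 yax [-0. -0. -1.] F [-0.1 -0.4 -0.9] gap 0.0548 j [-0.23  0.46  1.6  -0.    1.08 -0.42]
[0,0.44,0,0,0,0,1, 0.01,0.44,0,0,0,0,1, 0,0.44,0.01,0,0,0,1, 0,0.44,0,0,0,0,1, 0.01,0.44,0,0,0,0,1, 0,0.43,0,0,0,0,1, 0,0.44,0,0,0,0,1, 0,0,0,0,0,0,1, 0,0,0,0,0,0,1, 0,0,0,0,0,0,1]
end [ 0.5586 -0.0917 -0.0179] 11
```

View pics/wrist13.png

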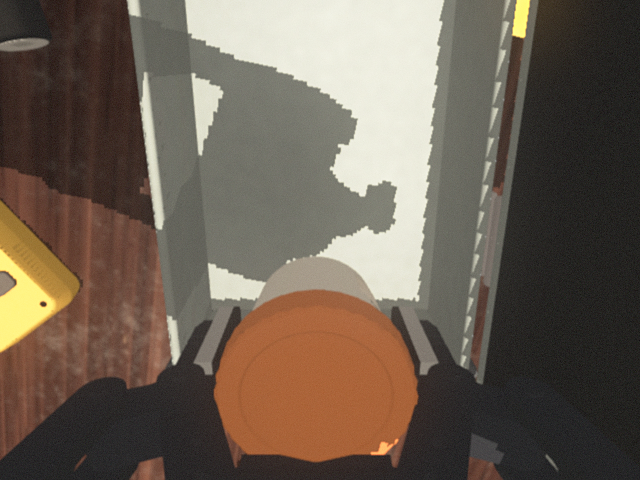

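View pics/scene13.png

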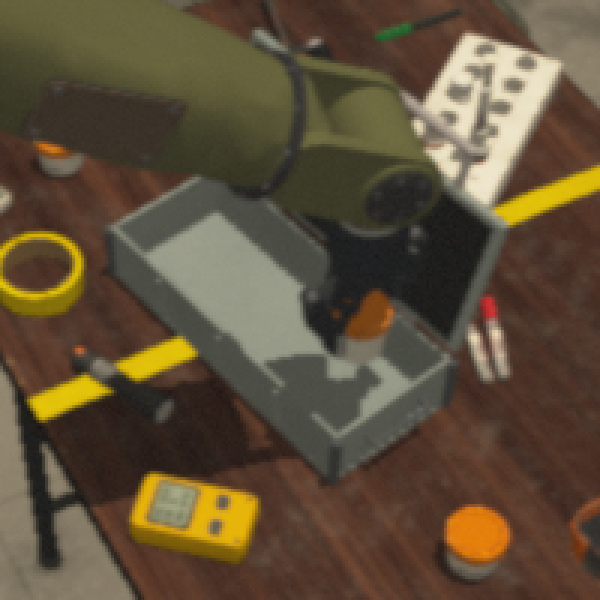

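Cup held over the box's right end. Lower and release.

>>> jog_arm(rows=[0,0.44,0,0,0,0,1,0.01,0.44,0,0,0,0,1,0,0.44,0.01,0,0,0,1,0,0.44,0,0,0,0,1,0.01,0.44,0,0,0,0,1,0,0.43,0,0,0,0,1,0,0.42,0,0,0,0,1,0,0,0,0,0,0,1,0,0,0,0,0,0,1,0,0,0,0,0,0,1])

```text
time_s: 18.25
eef_pos: [0.559, -0.0912, -0.0172]
tcp_rot: [0.704, 0.068, -0.068, -0.704]
wrist_force: [0.5, 0.6, 0.0]
finger_gap: 0.0547
```

>>> jog_arm(rows=[0,0,0,0,0,0,-0.75,0,0,0,0,0,0,-0.75,0,0,0,0,0,0,-0.75,0,0,0,0,0,0,-0.75,0,-0.4,0,0,0,0,-0.75,0,-0.6,0,0,0,0,-0.75,0,-0.7,0,0,0,0,-0.75,0,-0.7,0,0,0,0,-0.75,0,-0.7,0,0,0,0,-0.75,0,-0.3,0,0,0,0,-0.75])

```text
time_s: 19.25
eef_pos: [0.5598, -0.0913, 0.0876]
tcp_rot: [0.704, 0.069, -0.067, -0.703]
wrist_force: [-0.3, -0.0, 0.0]
finger_gap: 0.0752
```

Run:
```python
from h import *
o,R,psi=st()
cv2.imwrite("pics/wrist14.png",snapshot("wrist")[:,:,::-1])
cv2.imwrite("pics/scene14.png",snapshot("scene")[130:330,240:440,::-1].repeat(3,0).repeat(3,1))
plan([(.5687,-.292,.075,11,9,-1)])
```

```text
t 19.25 tcp [ 0.5598 -0.0913  0.0876] psi 11.04 yax [ 0.003 -0.001 -1.   ] F [-0.3 -0.   0. ] gap 0.0752 j [-0.23  0.44  1.59  0.    1.11 -0.42]
t 19.35 tcp [ 0.5595 -0.0912  0.0863] psi 11.04 yax [ 0.002 -0.001 -1.   ] F [-0.2  0.2 -0.8] gap 0.0746 j [-0.23  0.45  1.59  0.    1.11 -0.42]
[-0.11,0.04,-0.74,0,0,0.001,-1, -0.11,0.05,-0.73,0,0,0,-1, -0.11,0.04,-0.74,0,0,0,-1, -0.11,0.04,-0.74,0,0,0,-1, -0.11,0.04,-0.73,0,0,0,-1, -0.1,0.05,-0.74,0,0,0,-1, -0.11,0.04,-0.73,0,0,0,-1, -0.11,0.04,-0.74,0,0,0,-1, -0.11,0.04,-0.74,0,0,0,-1, 0,0,0,0,0,0,-1]
end [ 0.5687 -0.2921  0.0751] 11
```

View pics/wrist14.png

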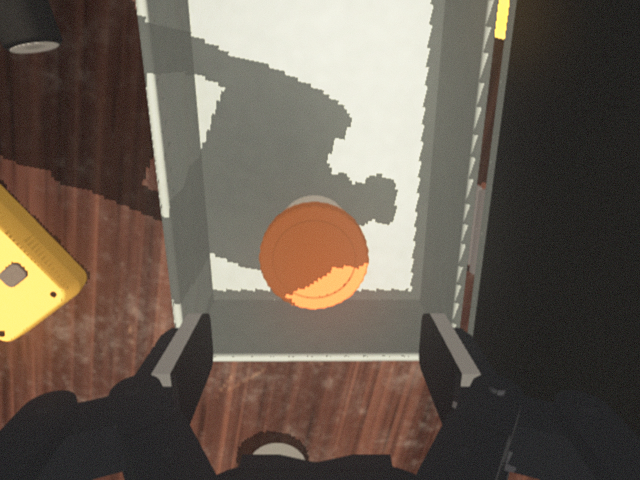

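View pics/scene14.png

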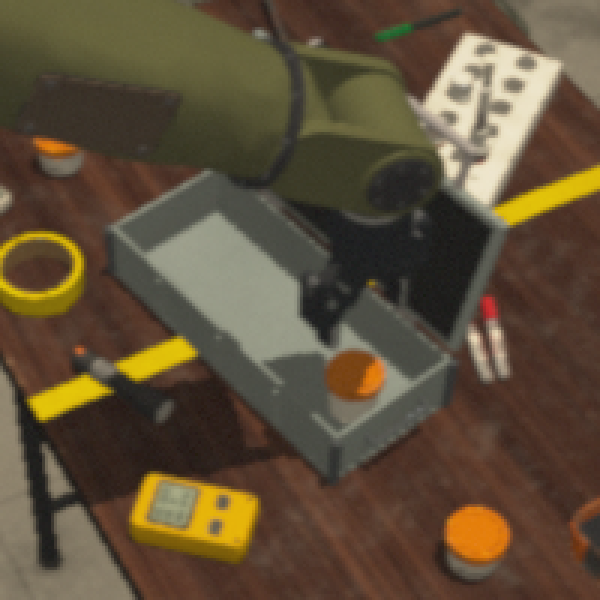

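First cup stands upright in the box (wrist 315,255). The far right cup is unmoved at scene (399,308). Next, that one.

>>> jog_arm(rows=[-0.11,0.04,-0.74,0,0,0,-1,-0.11,0.05,-0.73,0,0,0,-1,-0.11,0.04,-0.74,0,0,0,-1,-0.11,0.04,-0.74,0,0,0,-1,-0.11,0.04,-0.73,0,0,0,-1,-0.1,0.05,-0.74,0,0,0,-1,-0.11,0.04,-0.73,0,0,0,-1,-0.11,0.04,-0.74,0,0,0,-1,-0.11,0.2,-0.74,0,0,0,-1,0,0.3,0,0,0,0,-1])

```text
time_s: 20.35
eef_pos: [0.5676, -0.2941, 0.0583]
tcp_rot: [-0.704, -0.067, 0.067, 0.704]
wrist_force: [0.1, 0.2, -0.2]
finger_gap: 0.0852
```

Run:
```python
from h import *
o,R,psi=st();c=calibration('wrist');w=snapshot("wrist")[:,:,::-1]
cv2.imwrite("pics/wrist15.png",w)
hsv=cv2.cvtColor(w,cv2.COLOR_BGR2HSV);m=cv2.inRange(hsv,(5,130,100),(25,255,255))
n,_,s,ce=cv2.connectedComponentsWithStats(m)
for i in range(1,n):
    if s[i,4]>2000:print(s[i],ce[i])
plan([(.5687,-.292,-.037,11,10,-1)])
print(proj(c,[.5687,-.292,.044]))
```

```text
t 20.35 tcp [ 0.5676 -0.2941  0.0583] psi 10.91 yax [-0. -0. -1.] F [ 0.1  0.2 -0.2] gap 0.0852 j [-0.54  0.63  1.38 -0.    1.14 -0.73]
[ 258  205  118  150 9848] [315.57158814 262.5053818 ]
[ 425  308  215   92 5441] [533.07149421 333.18268701]
t 20.4 tcp [ 0.5668 -0.2922  0.0563] psi 10.95 yax [-0.003  0.002 -1.   ] F [ 0.6  0.6 -2.1] gap 0.0853 j [-0.53  0.63  1.38  0.    1.14 -0.72]
[0.01,0.31,0,-0.001,0,-0.001,-1, 0,0.31,0,0,0,0,-1, 0.01,0.31,0,0,0,0,-1, 0.01,0.31,0,0,0,0,-1, 0,0.31,0,0,0,0,-1, 0.01,0.32,0,0,0,0,-1, 0,0.31,0,0,0,0,-1, 0.01,0.31,0,0,0,0,-1, 0.01,0.31,0,0,0,0,-1, 0,0.31,0,0,0,0,-1]
end [ 0.5686 -0.2919 -0.037 ] 11
[[319.10566115 264.85390123]]
```

View pics/wrist15.png

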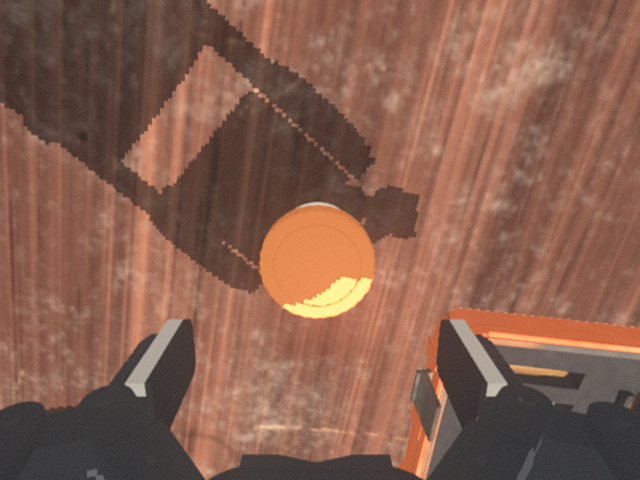

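Run:
```python
from h import *
o,R,psi=st();c=calibration('wrist')
cup=np.array([.5680,-.2918])
a=np.radians(11);ex=np.array([np.cos(a),np.sin(a)]);ez=np.array([-np.sin(a),np.cos(a)])
for z in (.0,.02,.04):
  for uv in([455,310],[427,345],[412,475],[640,322]):
    d=back(c,uv,z)[0][:2]-cup;print(z,uv,(d@ex).round(3),(d@ez).round(3))
T=calibration('top')
for uv in([416,108],[418,160],[425,166],[505,156]):
  d=back(T,uv,.03)[0][:2];e=d-cup;print(uv,d.round(3),(e@ex).round(3),(e@ez).round(3))
```

```text
t 20.4 tcp [ 0.5668 -0.2922  0.0563] psi 10.95 yax [-0.003  0.002 -1.   ] F [ 0.6  0.6 -2.1] gap 0.0853 j [-0.53  0.63  1.38  0.    1.14 -0.72]
0.0 [455, 310] 0.085 -0.045
0.0 [427, 345] 0.07 -0.07
0.0 [412, 475] 0.068 -0.177
0.0 [640, 322] 0.201 -0.053
0.02 [455, 310] 0.078 -0.034
0.02 [427, 345] 0.064 -0.057
0.02 [412, 475] 0.062 -0.155
0.02 [640, 322] 0.184 -0.042
0.04 [455, 310] 0.07 -0.024
0.04 [427, 345] 0.058 -0.045
0.04 [412, 475] 0.056 -0.133
0.04 [640, 322] 0.167 -0.031
[416, 108] [ 0.807 -0.314] 0.23 -0.067
[418, 160] [ 0.668 -0.298] 0.097 -0.025
[425, 166] [ 0.651 -0.313] 0.077 -0.036
[505, 156] [ 0.654 -0.515] 0.042 -0.235
```

The orange case's corner is about 77 mm to the right of the cup along the jaw line, so I'll turn the jaws by about 30° to stay clear while descending.

>>> jog_arm(rows=[0.02,0.1,0,0,-0.041,0,-1,0.02,0.1,0,0,-0.041,0,-1,0,0.1,0,0,-0.041,0,-1,0,0.2,0,0,-0.041,0,-1,0,0.43,0,0,0,0,-1,0,0.43,0,0,0,0,-1,0,0.43,0,0,0,0,-1,0,0.43,0,0,0,0,-1,0,0.43,0,0,0,0,-1,0,0.43,0,0,0,0,-1])

```text
time_s: 21.4
eef_pos: [0.5692, -0.2916, -0.0341]
tcp_rot: [-0.663, -0.245, 0.245, 0.663]
wrist_force: [-0.3, -0.3, -0.3]
finger_gap: 0.0856
```

Run:
```python
from h import *
o,R,psi=st();w=snapshot("wrist")[:,:,::-1]
cv2.imwrite("pics/wrist16.png",w)
```

```text
t 21.4 tcp [ 0.5692 -0.2916 -0.0341] psi 40.52 yax [-0.  0. -1.] F [-0.3 -0.3 -0.3] gap 0.0856 j [-0.53  0.75  1.41  0.    0.98 -1.24]
```

View pics/wrist16.png

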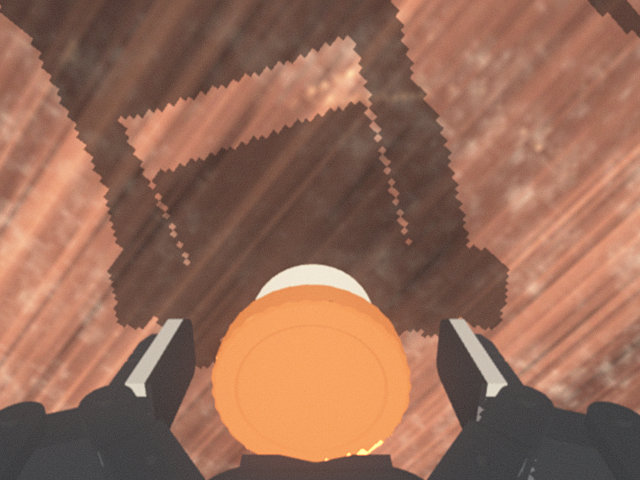

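>>> jog_arm(rows=[0,0,0,0,0,0,1,0,0,0,0,0,0,1,0,0,0,0,0,0,1,0,0,0,0,0,0,1,0,0,0,0,0,0,1,0,0,0,0,0,0,1,0,-0.2,0,0,0,0,1,0,-0.6,0,0,0,0,1,0,-0.6,0,0,0,0,1,0,-0.6,0,0,0,0,1], force=50)

```text
time_s: 22.45
eef_pos: [0.5695, -0.2917, 0.0293]
tcp_rot: [0.664, 0.245, -0.245, -0.663]
wrist_force: [0.3, 0.2, 0.1]
finger_gap: 0.0548
```

Run:
```python
from h import *
b=bx(0,-.04)
plan([(.5687,-.292,.075,40.5,3,1),(b[0],b[1],.07,11,15,1)])
```

```text
t 22.45 tcp [ 0.5695 -0.2917  0.0293] psi 40.56 yax [ 0.001 -0.    -1.   ] F [0.3 0.2 0.1] gap 0.0548 j [-0.53  0.66  1.39  0.    1.09 -1.24]
[-0.01,-0.51,0,0,0,0,1, -0.01,-0.51,0.01,0,0,0,1, 0,-0.5,0,0,0,0,1, 0.36,0.01,0.51,0,0.011,0,1, 0.34,0.01,0.52,0,0.011,0,1, 0.33,0.01,0.53,0,0.011,0,1, 0.3,0.01,0.54,0,0.011,0,1, 0.29,0.01,0.55,0,0.011,0,1, 0.27,0.01,0.56,0,0.011,0,1, 0.24,0.01,0.58,0,0.011,0,1]
[0.23,0.01,0.57,0,0.011,0,1, 0.21,0.01,0.59,0,0.011,0,1, 0.19,0.02,0.59,0,0.011,0,1, 0.16,0.01,0.6,0,0.011,0,1, 0.15,0.01,0.61,0,0.01,0,1, 0.12,0.01,0.61,0,0.011,0,1, 0.11,0.01,0.61,0,0.011,0,1, 0.08,0.01,0.62,0,0.011,0,1, 0,0,0,0,0,0,1, 0,0,0,0,0,0,1]
end [ 0.5431 -0.013   0.0699] 11
```

>>> jog_arm(rows=[-0.01,-0.51,0,0,0,0,1,-0.01,-0.51,0.01,0,0,0,1,0,-0.5,0,0,0,0,1,0.36,0.01,0.51,0,0.011,0,1,0.34,0.01,0.52,0,0.011,0,1,0.33,0.01,0.53,0,0.011,0,1,0.3,0.01,0.54,0,0.011,0,1,0.29,0.01,0.55,0,0.011,0,1,0.27,0.01,0.56,0,0.011,0,1,0.24,0.01,0.58,0,0.011,0,1])

```text
time_s: 23.45
eef_pos: [0.5565, -0.1609, 0.0712]
tcp_rot: [-0.688, -0.163, 0.163, 0.688]
wrist_force: [0.5, 0.0, 0.1]
finger_gap: 0.0552
```

>>> jog_arm(rows=[0.23,0.01,0.57,0,0.011,0,1,0.21,0.01,0.59,0,0.011,0,1,0.19,0.02,0.59,0,0.011,0,1,0.16,0.01,0.6,0,0.011,0,1,0.15,0.01,0.61,0,0.01,0,1,0.12,0.01,0.61,0,0.011,0,1,0.11,0.01,0.61,0,0.011,0,1,0.08,0.01,0.62,0,0.011,0,1,0,0,0,0,0,0,1,0,0,0,0,0,0,1])

```text
time_s: 24.45
eef_pos: [0.5431, -0.0131, 0.0684]
tcp_rot: [0.704, 0.069, -0.068, -0.704]
wrist_force: [0.8, -0.5, 0.1]
finger_gap: 0.0548
```

Run:
```python
from h import *
o,R,psi=st()
cv2.imwrite("pics/wrist17.png",snapshot("wrist")[:,:,::-1])
b=bx(0,-.04)
plan([(b[0],b[1],-.027,11,8,1)])
```

```text
t 24.45 tcp [ 0.5431 -0.0131  0.0684] psi 11.13 yax [ 0. -0. -1.] F [ 0.8 -0.5  0.1] gap 0.0548 j [-0.09  0.42  1.67 -0.    1.05 -0.29]
t 24.5 tcp [ 0.5432 -0.0135  0.0683] psi 11.08 yax [ 0. -0. -1.] F [-0.9 -0.5 -0.5] gap 0.0553 j [-0.09  0.42  1.67 -0.    1.05 -0.29]
[0,0.4,0,0,0,0,1, 0,0.39,0,0,0,0,1, 0,0.4,0,0,0,0,1, 0,0.4,0.01,0,0,0,1, 0,0.4,0,0,0,0,1, 0,0.39,0,0,0,0,1, 0.01,0.4,0,0,0,0,1, 0,0.4,0,0,0,0,1, 0,0,0,0,0,0,1, 0,0,0,0,0,0,1]
end [ 0.5434 -0.0131 -0.0271] 11
```

View pics/wrist17.png

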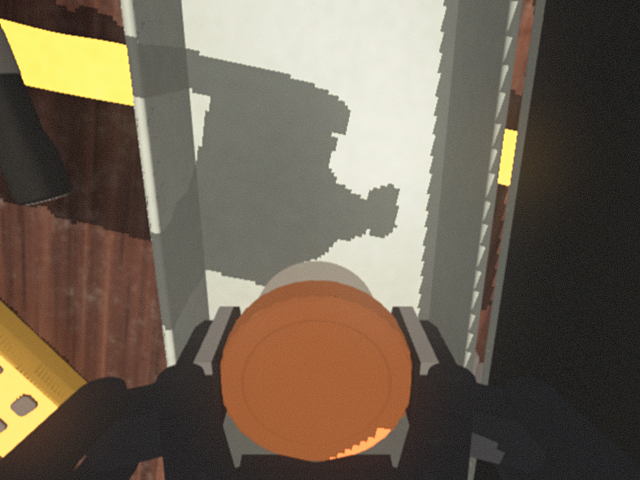

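>>> jog_arm(rows=[0,0.4,0,0,0,0,1,0,0.39,0,0,0,0,1,0,0.4,0,0,0,0,1,0,0.4,0.01,0,0,0,1,0,0.4,0,0,0,0,1,0,0.39,0,0,0,0,1,0,0.4,0,0,0,0,1,0,0.41,0,0,0,0,1,0,0,0,0,0,0,1,0,0,0,0,0,0,1])

```text
time_s: 25.5
eef_pos: [0.5428, -0.0126, -0.0283]
tcp_rot: [-0.704, -0.068, 0.068, 0.704]
wrist_force: [0.3, -0.6, -0.2]
finger_gap: 0.055
```

>>> jog_arm(rows=[0,0,0,0,0,0,-0.75,0,0,0,0,0,0,-0.75,0,0,0,0,0,0,-0.75,0,0,0,0,0,0,-0.75,0,-0.4,0,0,0,0,-0.75,0,-0.6,0,0,0,0,-0.75,0,-0.8,0,0,0,0,-0.75,0,-0.8,0,0,0,0,-0.75,0,-0.8,0,0,0,0,-0.75,0,-0.6,0,0,0,0,-0.75])

```text
time_s: 26.5
eef_pos: [0.5433, -0.0127, 0.0941]
tcp_rot: [0.704, 0.069, -0.067, -0.704]
wrist_force: [-0.2, -0.3, -0.2]
finger_gap: 0.0747
```

Run:
```python
from h import *
o,R,psi=st()
cv2.imwrite("pics/wrist18.png",snapshot("wrist")[:,:,::-1])
cv2.imwrite("pics/top18.png",snapshot("top")[:,:,::-1])
plan([(.455,.30,.1,11,10,-1),(.455,.364,.06,11,3,-1)])
```

```text
t 26.5 tcp [ 0.5433 -0.0127  0.0941] psi 11.04 yax [ 0.002 -0.    -1.   ] F [-0.2 -0.3 -0.2] gap 0.0747 j [-0.09  0.39  1.65 -0.    1.1  -0.28]
t 26.6 tcp [ 0.5442 -0.0127  0.0948] psi 11.04 yax [ 0.005 -0.    -1.   ] F [-0.2 -0.3 -0.2] gap 0.0745 j [-0.09  0.39  1.65  0.    1.1  -0.28]
!! big [-0.09 -0.02  1.08] [0.    0.    0.001]
!! big [-0.09 -0.02  1.08] [0. 0. 0.]
!! big [-0.1  -0.02  1.08] [0. 0. 0.]
!! big [-0.09 -0.02  1.08] [0. 0. 0.]
!! big [-0.09 -0.01  1.08] [0. 0. 0.]
!! big [-0.09 -0.02  1.08] [0. 0. 0.]
!! big [-0.09 -0.02  1.08] [0. 0. 0.]
!! big [-0.1  -0.02  1.08] [0. 0. 0.]
!! big [-0.09 -0.02  1.08] [0. 0. 0.]
!! big [-0.09 -0.02  1.08] [0. 0. 0.]
[-0.09,-0.02,1.08,0,0,0.001,-1, -0.09,-0.02,1.08,0,0,0,-1, -0.1,-0.02,1.08,0,0,0,-1, -0.09,-0.02,1.08,0,0,0,-1, -0.09,-0.01,1.08,0,0,0,-1, -0.09,-0.02,1.08,0,0,0,-1, -0.09,-0.02,1.08,0,0,0,-1, -0.1,-0.02,1.08,0,0,0,-1, -0.09,-0.02,1.08,0,0,0,-1, -0.09,-0.02,1.08,0,0,0,-1]
[0.14,0.44,0.7,0,0,0,-1, 0.13,0.45,0.7,0,0,0,-1, 0.14,0.44,0.7,0,0,0,-1, 0,0,0,0,0,0,-1, 0,0,0,0,0,0,-1, 0,0,0,0,0,0,-1, 0,0,0,0,0,0,-1, 0,0,0,0,0,0,-1, 0,0,0,0,0,0,-1, 0,0,0,0,0,0,-1]
end [0.4551 0.3641 0.0601] 11
```

View pics/wrist18.png

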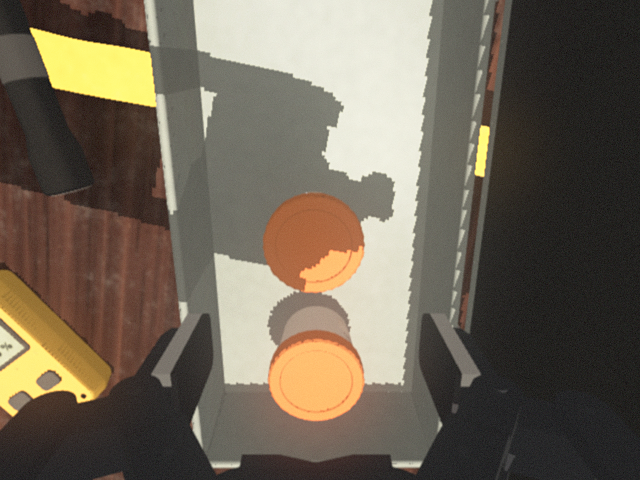

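View pics/top18.png

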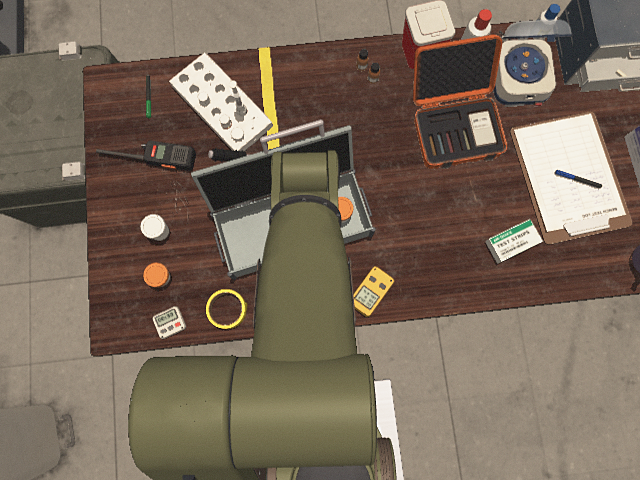

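Both right cups stand in the box (wrist 314,243 and 316,380). The left cups are unmoved at top (154,228) and (155,275). Next is the near left one.

Run:
```python
from h import *
plan([(.455,.36,.09,11,14,-1),(.454,.363,.03,11,4,-1)])
```

```text
t 26.6 tcp [ 0.5442 -0.0127  0.0948] psi 11.04 yax [ 0.005 -0.    -1.   ] F [-0.2 -0.3 -0.2] gap 0.0745 j [-0.09  0.39  1.65  0.    1.1  -0.28]
[-0.04,0.01,0.91,0,0,0.001,-1, -0.04,0.01,0.91,0,0,0,-1, -0.04,0.01,0.92,0,0,0,-1, -0.03,0.01,0.91,0,0,0,-1, -0.04,0.01,0.91,0,0,0,-1, -0.04,0.01,0.91,0,0,0,-1, -0.04,0.01,0.91,0,0,0,-1, -0.04,0.01,0.91,0,0,0,-1, -0.04,0.01,0.92,0,0,0,-1, -0.03,0.01,0.91,0,0,0,-1]
[-0.04,0.01,0.91,0,0,0,-1, -0.04,0.01,0.91,0,0,0,-1, -0.04,0.01,0.91,0,0,0,-1, -0.04,0.01,0.91,0,0,0,-1, 0,0.5,0.03,0,0,0,-1, -0.01,0.5,0.03,0,0,0,-1, 0,0.5,0.02,0,0,0,-1, 0,0.5,0.03,0,0,0,-1, 0,0,0,0,0,0,-1, 0,0,0,0,0,0,-1]
end [0.4541 0.363  0.0301] 11
```

>>> jog_arm(rows=[-0.04,0.01,0.91,0,0,0,-0.75,-0.04,0.01,0.91,0,0,0,-0.75,-0.04,0.01,0.92,0,0,0,-0.75,-0.03,0.01,0.91,0,0,0,-0.75,-0.04,0.01,0.91,0,0,0,-0.75,-0.04,0.01,0.91,0,0,0,-1,-0.04,0.01,0.91,0,0,0,-1,-0.04,0.01,0.91,0,0,0,-1,-0.04,0.01,0.92,0,0,0,-1,-0.03,0.01,0.91,0,0,0,-1])

```text
time_s: 27.6
eef_pos: [0.4786, 0.2546, 0.0882]
tcp_rot: [0.704, 0.068, -0.068, -0.704]
wrist_force: [0.3, 0.5, -0.3]
finger_gap: 0.0855
```

>>> jog_arm(rows=[-0.04,0.01,0.91,0,0,0,-1,-0.04,0.01,0.91,0,0,0,-1,-0.04,0.01,0.91,0,0,0,-1,-0.04,0.01,0.91,0,0,0,-1,0,0.5,0.03,0,0,0,-1,-0.01,0.5,0.03,0,0,0,-1,0,0.5,0.02,0,0,0,-1,0,0.5,0.03,0,0,0,-1,0,0,0,0,0,0,-1,0,0,0,0,0,0,-1])

```text
time_s: 28.6
eef_pos: [0.453, 0.3627, 0.0279]
tcp_rot: [0.704, 0.068, -0.068, -0.704]
wrist_force: [0.1, -0.4, 0.4]
finger_gap: 0.0855
```

Run:
```python
from h import *
o,R,psi=st();c=calibration('wrist');w=snapshot("wrist")[:,:,::-1]
cv2.imwrite("pics/wrist19.png",w)
hsv=cv2.cvtColor(w,cv2.COLOR_BGR2HSV);m=cv2.inRange(hsv,(5,130,80),(25,255,255))
n,_,s,ce=cv2.connectedComponentsWithStats(m)
for i in range(1,n):
    if s[i,4]>2000:print(s[i],ce[i],back(c,s[i,:2]+s[i,2:4]/2,.044))
print(proj(c,[.4535,.363,.044]))
plan([(.4535,.3635,-.035,11,7,-1)])
```

```text
t 28.6 tcp [0.453  0.3627 0.0279] psi 11.01 yax [-0. -0. -1.] F [ 0.1 -0.4  0.4] gap 0.0855 j [ 0.61  0.55  1.58 -0.    1.01  0.42]
[  245   226   138   130 13865] [313.25236206 289.96696718] [[0.45170698 0.36467584 0.044     ]]
[[317.39027953 295.26718532]]
t 28.65 tcp [0.4532 0.363  0.0284] psi 11.02 yax [ 0.  0. -1.] F [ 0.9 -0.   0.5] gap 0.0853 j [ 0.61  0.55  1.58 -0.    1.01  0.42]
[0,0.3,0,0,0,0,-1, 0,0.3,0,0,0,0,-1, 0.01,0.31,0.01,0,0,0,-1, 0,0.3,0,0,0,0,-1, 0,0.3,0,0,0,0,-1, 0,0.3,0,0,0,0,-1, 0,0.3,0,0,0,0,-1, 0,0,0,0,0,0,-1, 0,0,0,0,0,0,-1, 0,0,0,0,0,0,-1]
end [ 0.4534  0.3634 -0.0349] 11
```

View pics/wrist19.png

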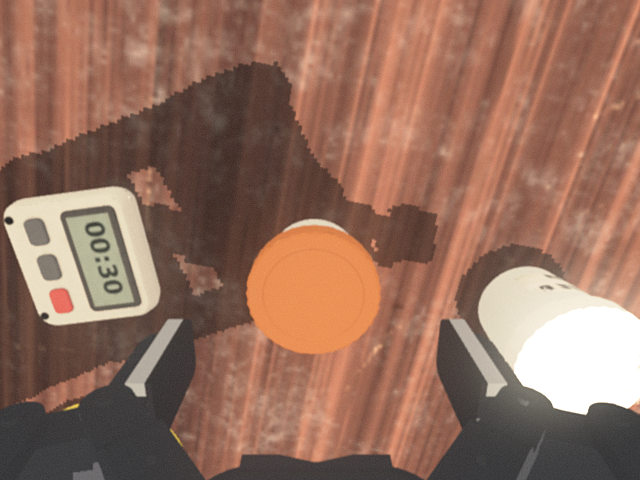

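Orange cup centred between the jaws (313,290), with the timer's edge at column 160 clear of the left finger. Descend, grip, lift.

>>> jog_arm(rows=[-0.02,0.3,0.02,0,0,0,-1,-0.01,0.3,0.01,0,0,0,-1,0,0.31,0.01,0,0,0,-1,0,0.3,0,0,0,0,-1,0,0.3,0,0,0,0,-1,0,0.3,0,0,0,0,-1,0,0.3,0,0,0,0,-1,0,0,0,0,0,0,-1,0,0,0,0,0,0,1,0,0,0,0,0,0,1])

```text
time_s: 29.65
eef_pos: [0.4519, 0.3643, -0.0348]
tcp_rot: [-0.704, -0.068, 0.068, 0.704]
wrist_force: [-0.1, -0.6, 0.2]
finger_gap: 0.0593
```

>>> jog_arm(rows=[0,0,0,0,0,0,1,0,0,0,0,0,0,1,0,0,0,0,0,0,1,0,0,0,0,0,0,1,0,-0.2,0,0,0,0,1,0,-0.6,0,0,0,0,1,0,-0.6,0,0,0,0,1,0,-0.6,0,0,0,0,1,0,-0.7,0,0,0,0,1,0,-0.7,0,0,0,0,1])

```text
time_s: 30.65
eef_pos: [0.4516, 0.3641, 0.068]
tcp_rot: [-0.704, -0.068, 0.068, 0.704]
wrist_force: [-0.0, -0.1, -1.1]
finger_gap: 0.0547
```

Run:
```python
from h import *
b=bx(0,.04);print(b)
plan([(.47,.25,.07,11,6,1),(b[0],b[1],.07,11,10,1)])
```

```text
[0.52791967 0.06545573]
t 30.65 tcp [0.4516 0.3641 0.068 ] psi 11.04 yax [ 0.  0. -1.] F [-0.  -0.1 -1.1] gap 0.0547 j [0.62 0.5  1.56 0.   1.09 0.42]
[-0.02,-0.01,-0.64,0,0,0,1, -0.02,-0.01,-0.64,0,0,0,1, -0.02,-0.01,-0.64,0,0,0,1, -0.02,-0.02,-0.65,0,0,0,1, -0.02,-0.01,-0.64,0,0,0,1, -0.03,-0.01,-0.64,0,0,0,1, 0.07,0,-0.64,0,0,0,1, 0.07,0,-0.64,0,0,0,1, 0.08,0,-0.64,0,0,0,1, 0.07,0,-0.64,0,0,0,1]
[0.07,0,-0.64,0,0,0,1, 0.07,0,-0.64,0,0,0,1, 0.08,0,-0.65,0,0,0,1, 0.07,0,-0.64,0,0,0,1, 0.07,0,-0.64,0,0,0,1, 0.07,0,-0.64,0,0,0,1, 0,0,0,0,0,0,1, 0,0,0,0,0,0,1, 0,0,0,0,0,0,1, 0,0,0,0,0,0,1]
end [0.5279 0.0654 0.0701] 11
```

>>> jog_arm(rows=[-0.02,-0.01,-0.64,0,0,0,1,-0.02,-0.01,-0.64,0,0,0,1,-0.02,-0.01,-0.64,0,0,0,1,-0.02,-0.02,-0.65,0,0,0,1,-0.02,-0.01,-0.64,0,0,0,1,-0.03,-0.01,-0.64,0,0,0,1,0.07,0,-0.64,0,0,0,1,0.07,0,-0.64,0,0,0,1,0.08,0,-0.64,0,0,0,1,0.07,0,-0.64,0,0,0,1])

```text
time_s: 31.65
eef_pos: [0.4934, 0.1756, 0.0693]
tcp_rot: [-0.704, -0.068, 0.068, 0.704]
wrist_force: [0.4, -0.1, -0.5]
finger_gap: 0.055
```

>>> jog_arm(rows=[0.07,0,-0.64,0,0,0,1,0.07,0,-0.64,0,0,0,1,0.08,0,-0.65,0,0,0,1,0.07,0,-0.64,0,0,0,1,0.07,0,-0.64,0,0,0,1,0.07,0,-0.64,0,0,0,1,0,0,0,0,0,0,1,0,0,0,0,0,0,1,0,0,0,0,0,0,1,0,0,0,0,0,0,1])

```text
time_s: 32.65
eef_pos: [0.5278, 0.0661, 0.069]
tcp_rot: [-0.704, -0.068, 0.068, 0.704]
wrist_force: [-0.9, 0.4, 0.4]
finger_gap: 0.0553
```

Run:
```python
from h import *
o,R,psi=st()
cv2.imwrite("pics/wrist20.png",snapshot("wrist")[:,:,::-1])
b=bx(0,.04)
plan([(b[0],b[1],-.029,11,8,1)])
```

```text
t 32.65 tcp [0.5278 0.0661 0.069 ] psi 11.09 yax [ 0.  0. -1.] F [-0.9  0.4  0.4] gap 0.0553 j [ 0.06  0.4   1.7   0.    1.04 -0.14]
t 32.7 tcp [0.5279 0.066  0.0689] psi 11.09 yax [-0.  0. -1.] F [ 0.8 -0.2 -1. ] gap 0.055 j [ 0.06  0.4   1.7   0.    1.04 -0.14]
[0,0.41,0,0,0,0,1, 0,0.41,0,0,0,0,1, 0,0.4,-0.01,0,0,0,1, 0,0.41,0,0,0,0,1, 0,0.41,0,0,0,0,1, 0,0.41,0,0,0,0,1, 0,0.41,-0.01,0,0,0,1, 0,0.4,0,0,0.001,0,1, 0,0,0,0,0,0,1, 0,0,0,0,0,0,1]
end [ 0.528   0.0655 -0.0289] 11
```

View pics/wrist20.png

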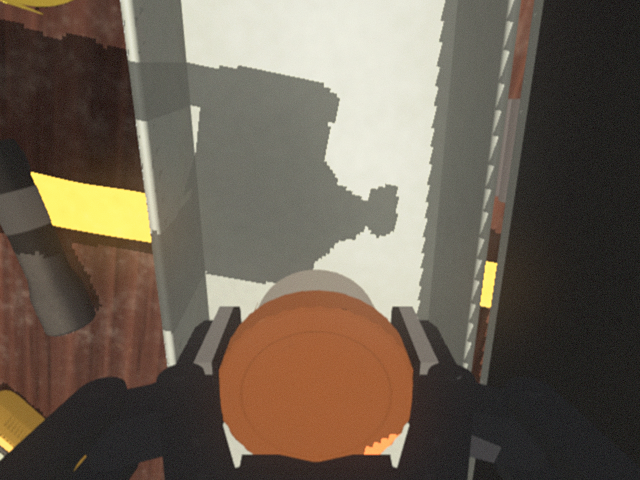

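>>> jog_arm(rows=[0,0.41,0,0,0,0,1,0,0.41,0,0,0,0,1,0,0.4,0,0,0,0,1,0,0.41,0,0,0,0,1,0,0.41,0,0,0,0,1,0,0.41,0,0,0,0,1,0,0.41,0,0,0,0,1,0,0.4,0,0,0,0,1,0,0,0,0,0,0,1,0,0,0,0,0,0,1])

```text
time_s: 33.7
eef_pos: [0.5279, 0.0654, -0.0294]
tcp_rot: [-0.704, -0.068, 0.068, 0.704]
wrist_force: [-0.4, 0.2, -1.3]
finger_gap: 0.0548
```

>>> jog_arm(rows=[0,0,0,0,0,0,-0.75,0,0,0,0,0,0,-0.75,0,0,0,0,0,0,-0.75,0,0,0,0,0,0,-0.75,0,-0.4,0,0,0,0,-0.75,0,-0.6,0,0,0,0,-0.75,0,-0.8,0,0,0,0,-0.75,0,-0.8,0,0,0,0,-0.75,0,-0.8,0,0,0,0,-0.75,0,-0.6,0,0,0,0,-0.75])

```text
time_s: 34.7
eef_pos: [0.5283, 0.0655, 0.0928]
tcp_rot: [0.704, 0.069, -0.067, -0.704]
wrist_force: [0.2, 0.3, -0.5]
finger_gap: 0.0746
```

Run:
```python
from h import *
o,R,psi=st()
cv2.imwrite("pics/wrist21.png",snapshot("wrist")[:,:,::-1])
t=snapshot("top")[:,:,::-1];cv2.imwrite("pics/top21.png",t)
plan([(.50,.25,.10,11,8,-1),(.5675,.359,.08,11,6,-1),(.5675,.359,.04,11,3,-1)])
```

```text
t 34.7 tcp [0.5283 0.0655 0.0928] psi 11.04 yax [ 0.002  0.    -1.   ] F [ 0.2  0.3 -0.5] gap 0.0746 j [ 0.05  0.37  1.68  0.    1.09 -0.14]
t 34.8 tcp [0.5292 0.0655 0.0936] psi 11.04 yax [ 0.005  0.    -1.   ] F [-0.6  1.1 -0.2] gap 0.0747 j [ 0.05  0.37  1.68 -0.    1.09 -0.14]
[0.03,-0.03,0.78,0,0,0.001,-1, 0.03,-0.02,0.78,0,0,0,-1, 0.02,-0.03,0.77,0,0,0,-1, 0.03,-0.03,0.78,0,0,0,-1, 0.03,-0.03,0.78,0,0,0,-1, 0.03,-0.02,0.78,0,0,0,-1, 0.02,-0.03,0.78,0,0,0,-1, 0.03,-0.03,0.77,0,0,0,-1, 0.48,0.11,0.52,0,0,0,-1, 0.49,0.11,0.53,0,0,0,-1]
[0.48,0.12,0.52,0,0,0,-1, 0.49,0.11,0.52,0,0,0,-1, 0.48,0.11,0.53,0,0,0,-1, 0.48,0.11,0.52,0,0,0,-1, 0,0.45,0,0,0,0,-1, 0,0.44,0,0,0,0,-1, 0,0.45,0,0,0,0,-1, 0,0,0,0,0,0,-1, 0,0,0,0,0,0,-1, 0,0,0,0,0,0,-1]
end [0.5674 0.359  0.0399] 11
```

View pics/wrist21.png

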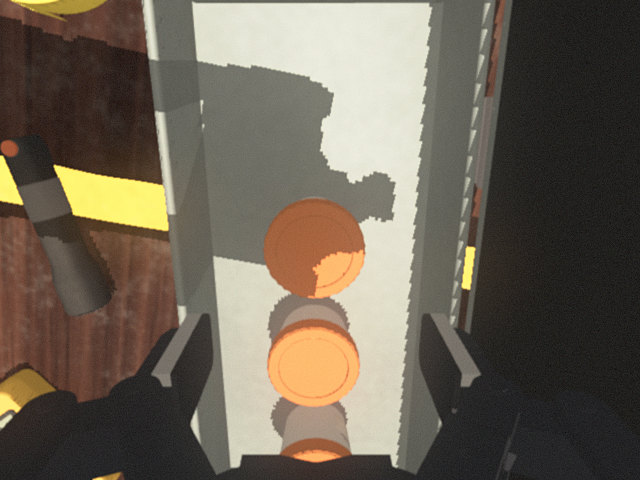

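View pics/top21.png

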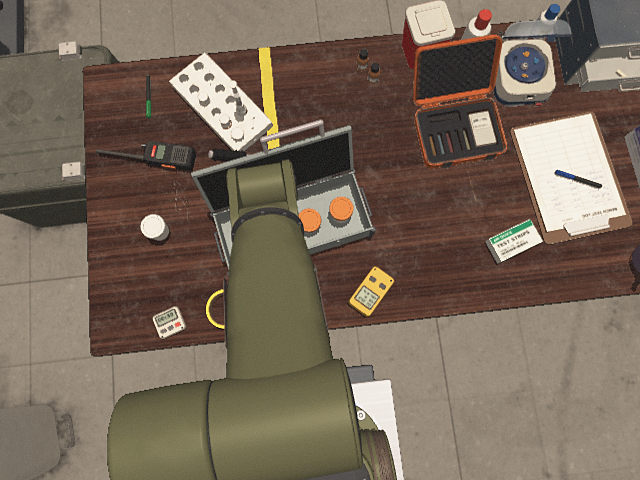

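Three cups are standing in a row; the white one is unmoved at (154,228).

>>> jog_arm(rows=[0.03,-0.03,0.78,0,0,0,-0.75,0.03,-0.02,0.78,0,0,0,-0.75,0.02,-0.03,0.77,0,0,0,-0.75,0.03,-0.03,0.78,0,0,0,-0.75,0.03,-0.03,0.78,0,0,0,-0.75,0.03,-0.02,0.78,0,0,0,-1,0.02,-0.03,0.78,0,0,0,-1,0.03,-0.03,0.77,0,0,0,-1,0.48,0.11,0.52,0,0,0,-1,0.49,0.11,0.53,0,0,0,-1])

```text
time_s: 35.8
eef_pos: [0.5211, 0.2872, 0.0902]
tcp_rot: [0.704, 0.068, -0.068, -0.704]
wrist_force: [0.2, -0.5, -0.4]
finger_gap: 0.0854
```

>>> jog_arm(rows=[0.48,0.12,0.52,0,0,0,-1,0.49,0.11,0.52,0,0,0,-1,0.48,0.11,0.53,0,0,0,-1,0.48,0.11,0.52,0,0,0,-1,0,0.45,0,0,0,0,-1,0,0.44,0,0,0,0,-1,0,0.45,0,0,0,0,-1,0,0,0,0,0,0,-1,0,0,0,0,0,0,-1,0,0,0,0,0,0,-1])

```text
time_s: 36.8
eef_pos: [0.5664, 0.3589, 0.0382]
tcp_rot: [-0.704, -0.068, 0.068, 0.704]
wrist_force: [0.6, -0.7, 0.2]
finger_gap: 0.0855
```

Run:
```python
from h import *
o,R,psi=st();c=calibration('wrist');w=snapshot("wrist")[:,:,::-1]
cv2.imwrite("pics/wrist22.png",w)
print(proj(c,[.5670,.3588,.060]))
plan([(.567,.359,-.021,11,7,-1)])
```

```text
t 36.8 tcp [0.5664 0.3589 0.0382] psi 11.03 yax [ 0.001  0.001 -1.   ] F [ 0.6 -0.7  0.2] gap 0.0855 j [0.51 0.72 1.28 0.   1.15 0.32]
[[317.43270209 302.06693844]]
t 36.85 tcp [0.5664 0.359  0.0383] psi 11.03 yax [ 0.001  0.001 -1.   ] F [ 0.1 -0.3  0.7] gap 0.0857 j [ 0.51  0.72  1.28 -0.    1.15  0.32]
[0,0.28,0,0,0,0,-1, 0,0.28,0,0,0,0,-1, 0.01,0.29,0,0,0,0,-1, 0,0.28,0,0,0,0,-1, 0,0.28,0,0,0,0,-1, 0,0.28,0,0,0,0,-1, 0.01,0.29,0,0,0,0,-1, 0,0,0,0,0,0,-1, 0,0,0,0,0,0,-1, 0,0,0,0,0,0,-1]
end [ 0.5671  0.3591 -0.0211] 11
```

View pics/wrist22.png

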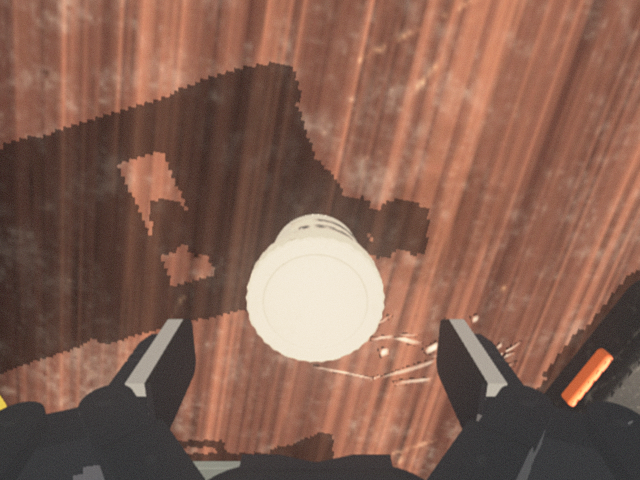

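>>> jog_arm(rows=[0,0.28,0,0,0,0,-1,0,0.28,0,0,0,0,-1,0,0.29,0,0,0,0,-1,0,0.28,0,0,0,0,-1,0,0.28,0,0,0,0,-1,0,0.28,0,0,0,0,-1,0,0.29,0,0,0,0,-1,0,0,0,0,0,0,-1,0,0,0,0,0,0,1,0,0,0,0,0,0,1])

```text
time_s: 37.85
eef_pos: [0.5664, 0.3591, -0.0215]
tcp_rot: [-0.704, -0.068, 0.068, 0.704]
wrist_force: [-0.3, 0.2, -0.0]
finger_gap: 0.0591
```

>>> jog_arm(rows=[0,0,0,0,0,0,1,0,0,0,0,0,0,1,0,0,0,0,0,0,1,0,0,0,0,0,0,1,0,-0.2,0,0,0,0,1,0,-0.6,0,0,0,0,1,0,-0.6,0,0,0,0,1,0,-0.6,0,0,0,0,1,0,-0.7,0,0,0,0,1,0,-0.6,0,0,0,0,1])

```text
time_s: 38.85
eef_pos: [0.5665, 0.3592, 0.0801]
tcp_rot: [-0.704, -0.069, 0.067, 0.704]
wrist_force: [0.5, 0.2, 0.5]
finger_gap: 0.0551
```

Run:
```python
from h import *
b=bx(0,.12);print(b)
plan([(.495,.24,.08,11,8,1),(b[0],b[1],.08,11,5,1)])
```

```text
[0.51255902 0.1439672 ]
t 38.85 tcp [0.5665 0.3592 0.0801] psi 11.05 yax [ 0.002  0.001 -1.   ] F [0.5 0.2 0.5] gap 0.0551 j [ 0.51  0.67  1.25 -0.    1.22  0.32]
[-0.39,0,-0.43,0,0,0.001,1, -0.38,0,-0.43,0,0,0,1, -0.39,0,-0.43,0,0,0,1, -0.39,0,-0.43,0,0,0,1, -0.39,0,-0.43,0,0,0,1, -0.38,0,-0.43,0,0,0,1, -0.39,0,-0.43,0,0,0,1, -0.39,0,-0.43,0,0,0,1, -0.01,0,-0.65,0,0,0,1, -0.01,0,-0.65,0,0,0,1]
[0,0,-0.65,0,0,0,1, -0.01,0,-0.66,0,0,0,1, -0.01,0,-0.65,0,0,0,1, 0,0,0,0,0,0,1, 0,0,0,0,0,0,1, 0,0,0,0,0,0,1, 0,0,0,0,0,0,1, 0,0,0,0,0,0,1, 0,0,0,0,0,0,1, 0,0,0,0,0,0,1]
end [0.5125 0.1439 0.08  ] 11
```

>>> jog_arm(rows=[-0.39,0,-0.43,0,0,0,1,-0.38,0,-0.43,0,0,0,1,-0.39,0,-0.43,0,0,0,1,-0.39,0,-0.43,0,0,0,1,-0.39,0,-0.43,0,0,0,1,-0.38,0,-0.43,0,0,0,1,-0.39,0,-0.43,0,0,0,1,-0.39,0,-0.43,0,0,0,1,-0.01,0,-0.65,0,0,0,1,-0.01,0,-0.65,0,0,0,1])

```text
time_s: 39.85
eef_pos: [0.5017, 0.2011, 0.0789]
tcp_rot: [-0.704, -0.069, 0.067, 0.704]
wrist_force: [-0.5, 0.4, -0.7]
finger_gap: 0.0554
```

>>> jog_arm(rows=[0,0,-0.65,0,0,0,1,-0.01,0,-0.66,0,0,0,1,-0.01,0,-0.65,0,0,0,1,0,0,0,0,0,0,1,0,0,0,0,0,0,1,0,0,0,0,0,0,1,0,0,0,0,0,0,1,0,0,0,0,0,0,1,0,0,0,0,0,0,1,0,0,0,0,0,0,1])

```text
time_s: 40.85
eef_pos: [0.5121, 0.1438, 0.077]
tcp_rot: [-0.704, -0.068, 0.068, 0.704]
wrist_force: [0.9, -0.3, -0.3]
finger_gap: 0.0557
```

Run:
```python
from h import *
o,R,psi=st()
cv2.imwrite("pics/wrist23.png",snapshot("wrist")[:,:,::-1])
b=bx(0,.12)
plan([(b[0],b[1],-.0155,11,8,1)])
```

```text
t 40.85 tcp [0.5121 0.1438 0.077 ] psi 11.05 yax [-0.  0. -1.] F [ 0.9 -0.3 -0.3] gap 0.0557 j [0.2  0.39 1.69 0.   1.06 0.01]
t 40.9 tcp [0.5121 0.1438 0.077 ] psi 11.05 yax [-0. -0. -1.] F [-0.1  0.1 -0.1] gap 0.0553 j [ 0.2   0.39  1.69 -0.    1.06  0.01]
[0,0.39,0,0,0,0,1, 0,0.38,0,0,0,0,1, 0.01,0.39,0,0,0,0,1, 0,0.38,0,0,0,0,1, 0,0.39,0,0,0,0,1, 0,0.38,0,0,0,0,1, 0,0.39,0,0,0,0,1, 0.01,0.38,0,0,0,0,1, 0,0,0,0,0,0,1, 0,0,0,0,0,0,1]
end [ 0.5127  0.1439 -0.0154] 11
```

View pics/wrist23.png

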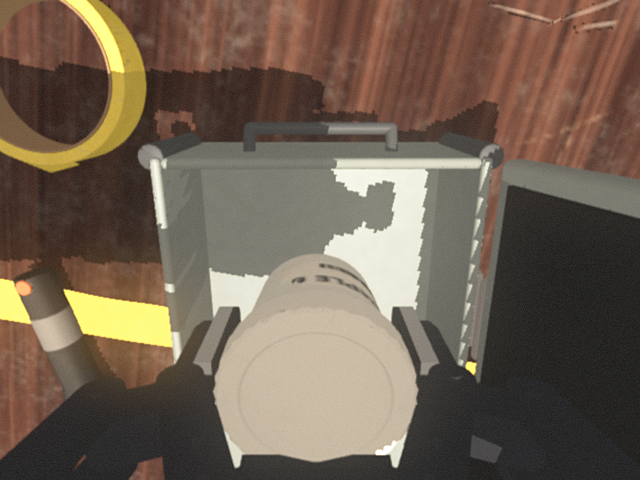

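White cup held over the left slot. Lower, release, lift.

>>> jog_arm(rows=[0,0.39,0,0,0,0,1,0,0.38,0,0,0,0,1,0.01,0.39,0,0,0,0,1,0,0.38,0,0,0,0,1,0,0.39,0,0,0,0,1,0,0.38,0,0,0,0,1,0,0.39,0,0,0,0,1,0.01,0.38,0,0,0,0,1,0,0,0,0,0,0,1,0,0,0,0,0,0,1])

```text
time_s: 41.9
eef_pos: [0.5126, 0.1437, -0.0158]
tcp_rot: [0.704, 0.068, -0.068, -0.704]
wrist_force: [0.2, 0.2, 0.1]
finger_gap: 0.0549
```

>>> jog_arm(rows=[0,0,0,0,0,0,-0.75,0,0,0,0,0,0,-0.75,0,0,0,0,0,0,-0.75,0,0,0,0,0,0,-0.75,0,-0.4,0,0,0,0,-0.75,0,-0.6,0,0,0,0,-0.75,0,-0.8,0,0,0,0,-0.75,0,-0.8,0,0,0,0,-0.75,0,-0.8,0,0,0,0,-0.75,0,-0.8,0,0,0,0,-0.75])

```text
time_s: 42.9
eef_pos: [0.5127, 0.1438, 0.1126]
tcp_rot: [-0.704, -0.068, 0.068, 0.704]
wrist_force: [0.9, -0.2, -0.0]
finger_gap: 0.0748
```

Run:
```python
from h import *
o,R,psi=st()
cv2.imwrite("pics/wrist24.png",snapshot("wrist")[:,:,::-1])
cv2.imwrite("pics/top24.png",snapshot("top")[:,:,::-1])
```

```text
t 42.9 tcp [0.5127 0.1438 0.1126] psi 11.04 yax [ 0.001  0.    -1.   ] F [ 0.9 -0.2 -0. ] gap 0.0748 j [0.2  0.34 1.66 0.   1.13 0.01]
```

View pics/wrist24.png

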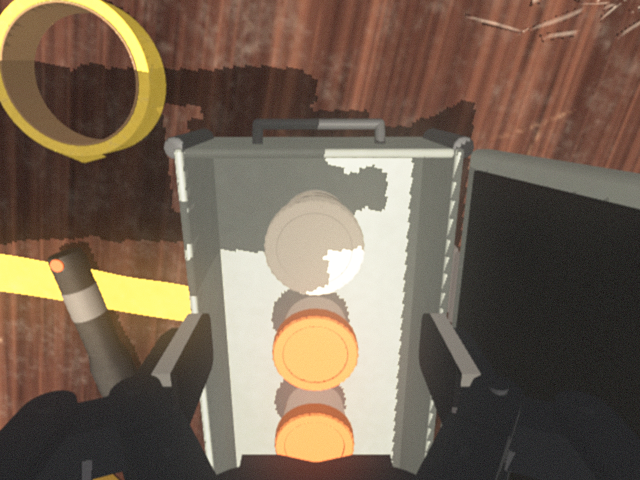

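View pics/top24.png

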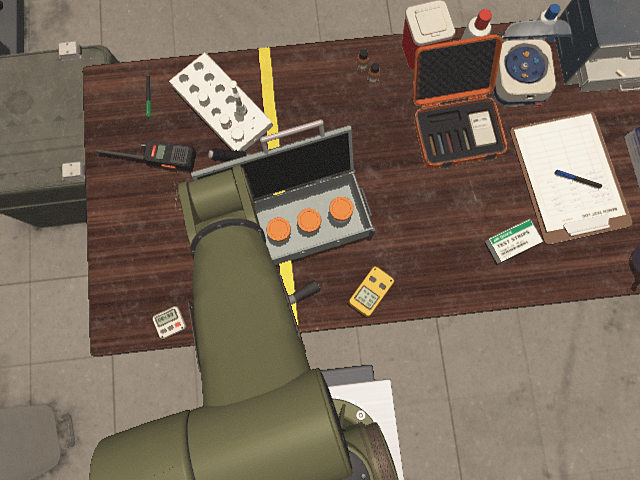

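All four cups stand in the box: three orange in the top view at (279,229), (310,220) and (341,208), and the white one in the wrist view at (314,245). Nothing is left on the table. Now back to the bar.

Run:
```python
from h import *
plan([(.51,.12,.30,11,8,0.2),(.6763,.0015,.30,11,10,.2)])
```

```text
t 43.0 tcp [0.5142 0.1441 0.1146] psi 11.04 yax [ 0.006  0.001 -1.   ] F [ 0.3 -0.   0.4] gap 0.0747 j [ 0.2   0.34  1.66 -0.    1.13  0.01]
[-0.03,-0.77,-0.1,0,0,0.002,0.2, -0.04,-0.77,-0.09,0,0,0,0.2, -0.04,-0.78,-0.1,0,0,0,0.2, -0.03,-0.77,-0.09,0,0,0,0.2, -0.04,-0.77,-0.1,0,0,0,0.2, -0.04,-0.77,-0.09,0,0,0,0.2, -0.03,-0.78,-0.1,0,0,0,0.2, -0.04,-0.77,-0.09,0,0,0,0.2, 0.47,0,-0.49,0,0,0,0.2, 0.47,0,-0.5,0,0,0,0.2]
[0.47,0,-0.49,0,0,0,0.2, 0.46,0,-0.5,0,0,0,0.2, 0.47,0,-0.49,0,0,0,0.2, 0.47,0,-0.49,0,0,0,0.2, 0.47,0,-0.5,0,0,0,0.2, 0.47,0,-0.49,0,0,0,0.2, 0.47,0,-0.5,0,0,0,0.2, 0.46,0,-0.49,0,0,0,0.2, 0,0,0,0,0,0,0.2, 0,0,0,0,0,0,0.2]
end [0.6762 0.0015 0.3   ] 11
```

>>> jog_arm(rows=[-0.03,-0.77,-0.1,0,0,0,0.2,-0.04,-0.77,-0.09,0,0,0,0.2,-0.04,-0.78,-0.1,0,0,0,0.2,-0.03,-0.77,-0.09,0,0,0,0.2,-0.04,-0.77,-0.1,0,0,0,0.2,-0.04,-0.77,-0.09,0,0,0,0.2,-0.03,-0.78,-0.1,0,0,0,0.2,-0.04,-0.77,-0.09,0,0,0,0.2,0.47,0,-0.49,0,0,0,0.2,0.47,0,-0.5,0,0,0,0.2])

```text
time_s: 44.0
eef_pos: [0.5422, 0.0958, 0.2969]
tcp_rot: [-0.704, -0.069, 0.068, 0.704]
wrist_force: [0.3, -1.0, -0.2]
finger_gap: 0.0339
```

>>> jog_arm(rows=[0.47,0,-0.49,0,0,0,0.2,0.46,0,-0.5,0,0,0,0.2,0.47,0,-0.49,0,0,0,0.2,0.47,0,-0.49,0,0,0,0.2,0.47,0,-0.5,0,0,0,0.2,0.47,0,-0.49,0,0,0,0.2,0.47,0,-0.5,0,0,0,0.2,0.46,0,-0.49,0,0,0,0.2,0,0,0,0,0,0,0.2,0,0,0,0,0,0,0.2])

```text
time_s: 45.0
eef_pos: [0.6745, 0.0011, 0.2954]
tcp_rot: [-0.704, -0.068, 0.068, 0.704]
wrist_force: [-0.3, 0.5, 0.6]
finger_gap: 0.0344
```

Run:
```python
from h import *
o,R,psi=st()
cv2.imwrite("pics/wrist25.png",snapshot("wrist")[:,:,::-1])
plan([(.6763,.0015,.223,11,6,.2)])
```

```text
t 45.0 tcp [0.6745 0.0011 0.2954] psi 11.02 yax [-0.001  0.    -1.   ] F [-0.3  0.5  0.6] gap 0.0344 j [-0.05  0.56  0.93  0.    1.65 -0.24]
t 45.05 tcp [0.6743 0.0015 0.2959] psi 11.05 yax [-0.  0. -1.] F [-0.5 -0.8 -0.6] gap 0.0338 j [-0.05  0.56  0.93  0.    1.65 -0.24]
[0.01,0.4,0,0,0,0,0.2, 0.01,0.41,0,0,0,0,0.2, 0.01,0.4,-0.01,0,0,0,0.2, 0.01,0.41,0,0,0,0,0.2, 0.02,0.4,0,0,0,0,0.2, 0.01,0.41,0,0,0,0,0.2, 0,0,0,0,0,0,0.2, 0,0,0,0,0,0,0.2, 0,0,0,0,0,0,0.2, 0,0,0,0,0,0,0.2]
end [0.6764 0.0016 0.223 ] 11
```

View pics/wrist25.png

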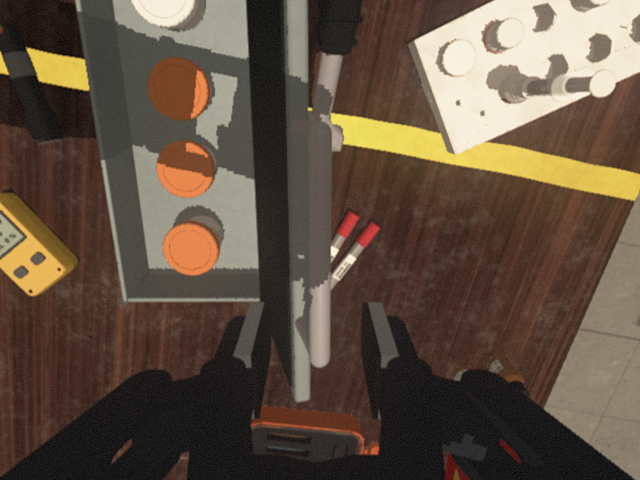

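The bar (column 320) is between the fingers and all four cups are visible in the box. Descend and grip.

>>> jog_arm(rows=[0.02,0.4,0,0,0,0,0.2,0.02,0.41,0,0,0,0,0.2,0.02,0.4,0,0,0,0,0.2,0.01,0.41,0,0,0,0,0.2,0.01,0.4,0,0,0,0,0.2,0,0.41,0,0,0,0,0.2,0,0,0,0,0,0,0.2,0,0,0,0,0,0,1,0,0,0,0,0,0,1,0,0,0,0,0,0,1], force=60)

```text
time_s: 46.05
eef_pos: [0.6764, 0.0014, 0.2239]
tcp_rot: [0.704, 0.067, -0.068, -0.704]
wrist_force: [-9.5, 0.0, 2.3]
finger_gap: 0.009
```

```bash
python3 - <<'E'
from h import *
o,R,psi=st()
w=snapshot("wrist")[:,:,::-1];cv2.imwrite("pics/wrist26.png",w)
E
python3 - <<'E'
import numpy as np
th=np.linspace(1.84,0.03,23);x=.194*(1-np.cos(th));y=-.194*np.sin(th)
p=np.array([x[0],y[0]]);out=[]
for t,a,b in zip(th[1:],x[1:],y[1:]):
    d=np.round((np.array([a,b])-p)/.03,2);p+=d*.03;out.append(f'{d[0]:g},{d[1]:g},0,0,0,0,1')
    print(round(t,2),out[-1])
E
```

```text
t 46.05 tcp [0.6764 0.0014 0.2239] psi 11.03 yax [-0.001 -0.    -1.   ] F [-9.5  0.   2.3] gap 0.009 j [-0.05  0.58  1.06 -0.    1.5  -0.24]
1.76 -0.52,-0.12,0,0,0,0,1
1.68 -0.52,-0.08,0,0,0,0,1
1.59 -0.54,-0.03,0,0,0,0,1
1.51 -0.53,0.01,0,0,0,0,1
1.43 -0.53,0.05,0,0,0,0,1
1.35 -0.52,0.1,0,0,0,0,1
1.26 -0.51,0.14,0,0,0,0,1
1.18 -0.5,0.18,0,0,0,0,1
1.1 -0.49,0.22,0,0,0,0,1
1.02 -0.46,0.26,0,0,0,0,1
0.94 -0.44,0.3,0,0,0,0,1
0.85 -0.41,0.33,0,0,0,0,1
0.77 -0.39,0.37,0,0,0,0,1
0.69 -0.35,0.4,0,0,0,0,1
0.61 -0.33,0.42,0,0,0,0,1
0.52 -0.28,0.45,0,0,0,0,1
0.44 -0.25,0.47,0,0,0,0,1
0.36 -0.2,0.49,0,0,0,0,1
0.28 -0.17,0.51,0,0,0,0,1
0.19 -0.12,0.51,0,0,0,0,1
0.11 -0.09,0.53,0,0,0,0,1
0.03 -0.03,0.53,0,0,0,0,1
```

View pics/wrist26.png

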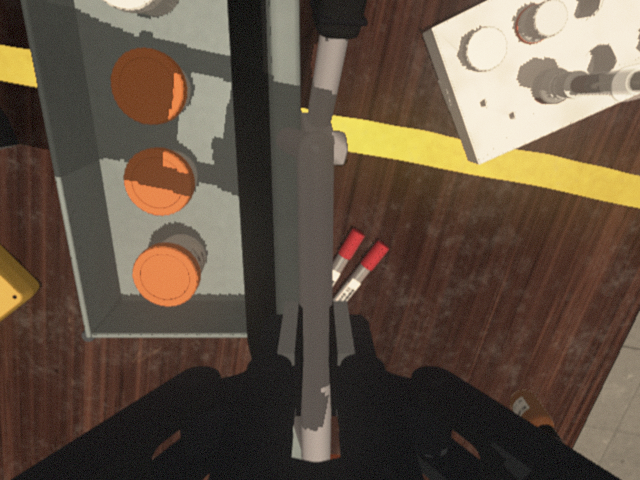

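>>> jog_arm(rows=[-0.52,-0.12,0,0,0,0,1,-0.52,-0.08,0,0,0,0,1,-0.54,-0.03,0,0,0,0,1,-0.53,0.01,0,0,0,0,1,-0.53,0.05,0,0,0,0,1,-0.52,0.1,0,0,0,0,1,-0.51,0.14,0,0,0,0,1,-0.5,0.18,0,0,0,0,1,0,0,0,0,0,0,1,0,0,0,0,0,0,1])

```text
time_s: 47.1
eef_pos: [0.5544, -0.0228, 0.2181]
tcp_rot: [0.704, 0.069, -0.067, -0.703]
wrist_force: [-6.0, -1.7, 14.0]
finger_gap: 0.0089
```

>>> jog_arm(rows=[-0.49,0.22,0,0,0,0,1,-0.46,0.26,0,0,0,0,1,-0.44,0.3,0,0,0,0,1,-0.41,0.33,0,0,0,0,1,-0.39,0.37,0,0,0,0,1,-0.35,0.4,0,0,0,0,1,-0.33,0.42,0,0,0,0,1,0,0,0,0,0,0,1,0,0,0,0,0,0,1,0,0,0,0,0,0,1])

```text
time_s: 48.1
eef_pos: [0.4694, -0.0396, 0.1476]
tcp_rot: [0.704, 0.068, -0.068, -0.703]
wrist_force: [-10.5, -6.4, 6.7]
finger_gap: 0.0092
```

>>> jog_arm(rows=[-0.28,0.45,0,0,0,0,1,-0.25,0.47,0,0,0,0,1,-0.2,0.49,0,0,0,0,1,-0.17,0.51,0,0,0,0,1,-0.12,0.51,0,0,0,0,1,-0.09,0.53,0,0,0,0,1,-0.03,0.4,0,0,0,0,1,0,0.2,0,0,0,0,1,0,0.05,0,0,0,0,1,0,0,0,0,0,0,1])

```text
time_s: 49.1
eef_pos: [0.4336, -0.0466, 0.0374]
tcp_rot: [0.704, 0.066, -0.07, -0.704]
wrist_force: [-17.6, -16.3, -1.7]
finger_gap: 0.0092
```

Run:
```python
from h import *
o,R,psi=st()
w=snapshot("wrist")[:,:,::-1];cv2.imwrite("pics/wrist27.png",w)
cv2.imwrite("pics/scene27.png",snapshot("scene")[130:330,240:440,::-1].repeat(3,0).repeat(3,1))
```

```text
t 49.1 tcp [ 0.4336 -0.0466  0.0374] psi 11.04 yax [-0.006 -0.002 -1.   ] F [-17.6 -16.3  -1.7] gap 0.0092 j [-0.19  0.27  1.98 -0.    0.9  -0.38]
```

View pics/wrist27.png

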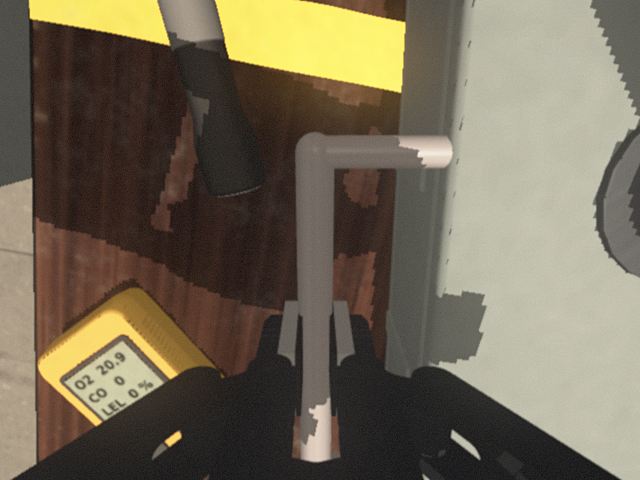

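View pics/scene27.png

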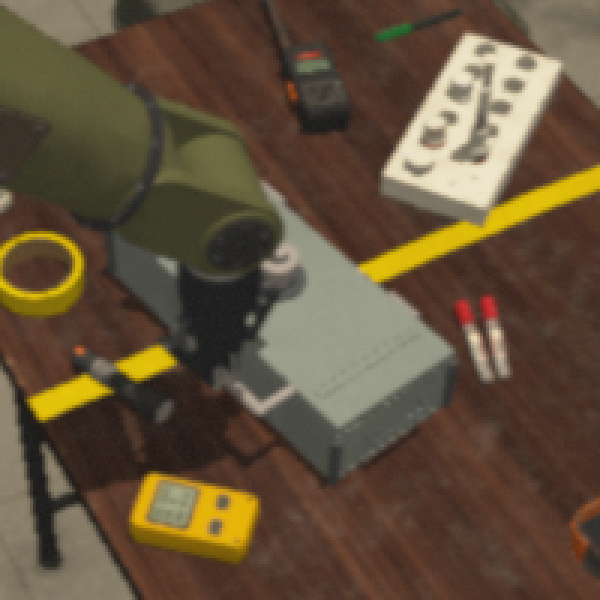

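Lid appears shut: bar height works out to 79 mm. I'll press slightly, open and rise.

>>> jog_arm(rows=[0.05,0.08,0,0,0,0,1,0.03,0.05,0,0,0,0,1,0,0,0,0,0,0,1,0,0,0,0,0,0,0.2,0,0,0,0,0,0,0.2,0,0,0,0,0,0,0.2,0,-0.3,0,0,0,0,0.2,0,-0.8,0,0,0,0,0.2,0,-0.8,0,0,0,0,0.2,0,-0.9,0,0,0,0,0.2])

```text
time_s: 50.2
eef_pos: [0.4386, -0.0448, 0.12]
tcp_rot: [0.704, 0.068, -0.068, -0.704]
wrist_force: [0.6, -0.9, 0.1]
finger_gap: 0.0341
```

>>> jog_arm(rows=[0,-0.8,0,0,0,0,0.2,0,-0.8,0,0,0,0,0.2,0,-0.6,0,0,0,0,0.2,-0.8,0,0,0,0,0,0.2,-0.8,0,0,0,0,0,0.2,-0.8,0,0,0,0,0,0.2,0,0,0,0,0,0,0.2,0,0,0,0,0,0,0.2,0,0,0,0,0,0,0.2,0,0,0,0,0,0,0.2])

```text
time_s: 51.2
eef_pos: [0.3684, -0.0586, 0.1845]
tcp_rot: [-0.704, -0.068, 0.068, 0.704]
wrist_force: [0.3, 1.4, -0.6]
finger_gap: 0.034
```

Run:
```python
from h import *
o,R,psi=st()
w=snapshot("wrist")[:,:,::-1];cv2.imwrite("pics/wrist28.png",w)
t=snapshot("top")[:,:,::-1];cv2.imwrite("pics/top28.png",t)
c=calibration('wrist');hub=[*BOX,.111];print(proj(c,hub))
```

```text
t 51.2 tcp [ 0.3684 -0.0586  0.1845] psi 11.06 yax [-0.  0. -1.] F [ 0.3  1.4 -0.6] gap 0.034 j [-0.26 -0.1   1.98  0.    1.26 -0.45]
[[623.3900977  150.01650491]]
```

View pics/wrist28.png

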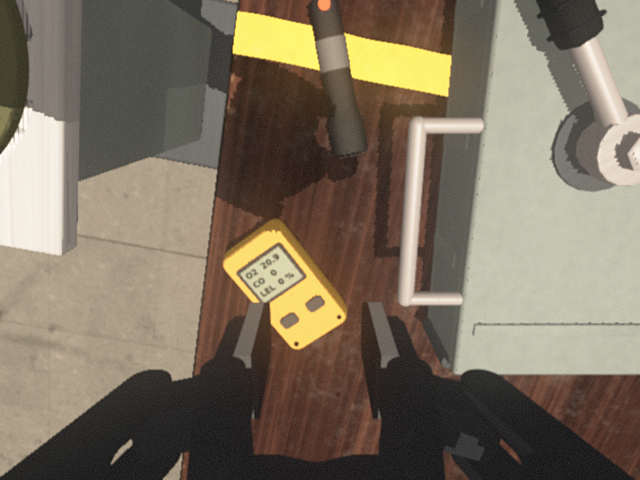

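View pics/top28.png

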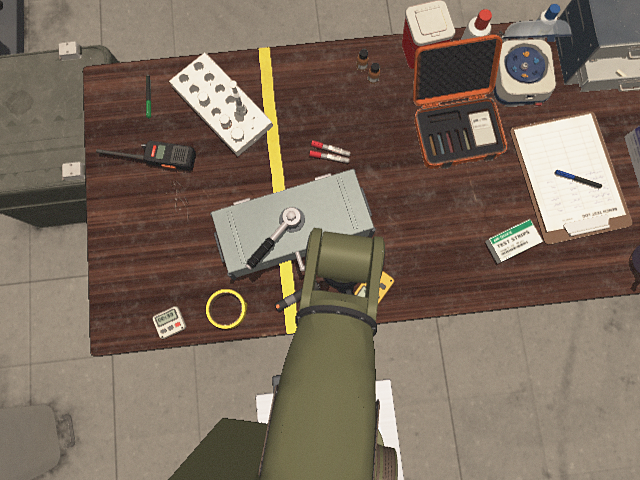

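Lid is shut, with the box and wrench back as at the start. Now above the wrench grip.

Run:
```python
from h import *
T=calibration('top')
hub=np.array([*BOX])
for uv in ([285,325],[200,422],[245,372],[320,285]):
    g=back(T,np.array([uv])/4.+[200,160],.111)[0][:2]-hub;print(np.hypot(*g).round(4),np.degrees(np.arctan2(g[1],g[0])).round(2))
a=np.radians(133.3);g=hub+.108*np.array([np.cos(a),np.sin(a)]);print(g)
plan([(g[0],g[1],.15,43.3,10,-.03)])
```

```text
0.0719 133.4
0.1441 133.44
0.1066 133.7
0.0417 133.33
[0.46153162 0.10479946]
t 51.3 tcp [ 0.3682 -0.0586  0.1843] psi 11.06 yax [-0.  0. -1.] F [ 0.7 -0.1 -0. ] gap 0.034 j [-0.26 -0.1   1.98  0.    1.26 -0.45]
[0.41,0.11,0.47,0,-0.018,0,-0.03, 0.44,0.12,0.46,0,-0.018,0,-0.03, 0.46,0.11,0.42,0,-0.018,0,-0.03, 0.48,0.12,0.4,0,-0.018,0,-0.03, 0.51,0.11,0.37,0,-0.018,0,-0.03, 0.52,0.12,0.34,0,-0.017,0,-0.03, 0.55,0.11,0.32,0,-0.018,0,-0.03, 0.56,0.11,0.28,0,-0.018,0,-0.03, 0.57,0.12,0.25,0,-0.018,0,-0.03, 0.59,0.11,0.22,0,-0.018,0,-0.03]
end [0.4614 0.1049 0.1501] 43.3
```

>>> jog_arm(rows=[0.41,0.11,0.47,0,-0.018,0,-0.03,0.44,0.12,0.46,0,-0.018,0,-0.03,0.46,0.11,0.42,0,-0.018,0,-0.03,0.48,0.12,0.4,0,-0.018,0,-0.03,0.51,0.11,0.37,0,-0.018,0,-0.03,0.52,0.12,0.34,0,-0.017,0,-0.03,0.55,0.11,0.32,0,-0.018,0,-0.03,0.56,0.11,0.28,0,-0.018,0,-0.03,0.57,0.12,0.25,0,-0.018,0,-0.03,0.59,0.11,0.22,0,-0.018,0,-0.03])

```text
time_s: 52.3
eef_pos: [0.4616, 0.1056, 0.1497]
tcp_rot: [-0.657, -0.261, 0.262, 0.657]
wrist_force: [-0.6, 0.5, -0.4]
finger_gap: 0.0439
```

Run:
```python
from h import *
o,R,psi=st()
w=snapshot("wrist")[:,:,::-1];cv2.imwrite("pics/wrist29.png",w)
c=calibration('wrist')
a=np.radians(133.3);g=BOX+.108*np.array([np.cos(a),np.sin(a)])
print(proj(c,[[*g,.122],[*(BOX+.148*np.array([np.cos(a),np.sin(a)])),.122]]))
plan([(g[0],g[1],.064,43.3,9,-.03)])
```

```text
t 52.3 tcp [0.4616 0.1056 0.1497] psi 43.41 yax [-0.001 -0.    -1.   ] F [-0.6  0.5 -0.4] gap 0.0439 j [ 0.15  0.17  1.79 -0.    1.18 -0.61]
[[312.94319003 261.78632472]
 [313.36081753 186.22722339]]
t 52.35 tcp [0.4623 0.1072 0.1493] psi 43.65 yax [-0.001  0.    -1.   ] F [ 0.3  0.4 -1.5] gap 0.0438 j [ 0.15  0.18  1.78  0.    1.18 -0.61]
[-0.01,0.32,0,0,0,0,-0.03, -0.01,0.31,-0.01,0,0,0,-0.03, 0,0.32,0,0,0.001,0,-0.03, -0.01,0.31,-0.01,0,0,0,-0.03, -0.01,0.32,0,0,0,0,-0.03, -0.01,0.31,-0.01,0,0,0,-0.03, -0.01,0.32,0,0,0.001,0,-0.03, 0,0.32,-0.01,0,0,0,-0.03, -0.01,0.31,0,0,0,0,-0.03, 0,0,0,0,0,0,-0.03]
end [0.4615 0.1049 0.0641] 43.3
```

View pics/wrist29.png

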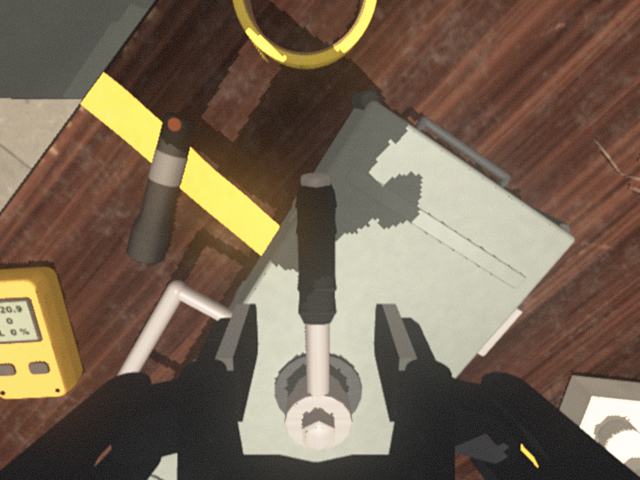

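The handle is centred and aligned with the tool (column 317, rows 175–325). Descend.

>>> jog_arm(rows=[-0.01,0.32,0,0,0,0,-0.03,0,0.31,-0.01,0,0,0,-0.03,0,0.32,0,0,0,0,-0.03,0,0.31,-0.01,0,0,0,-0.03,0,0.32,0,0,0,0,-0.03,0,0.31,-0.01,0,0,0,-0.03,0,0.32,0,0,0,0,-0.03,0,0.32,-0.01,0,0,0,-0.03,0,0.25,0,0,0,0,-0.03,0,0,0,0,0,0,-0.03])

```text
time_s: 53.35
eef_pos: [0.4613, 0.1036, 0.0657]
tcp_rot: [-0.657, -0.26, 0.261, 0.657]
wrist_force: [0.4, -0.1, -0.2]
finger_gap: 0.0434
```

Run:
```python
from h import *
o,R,psi=st()
w=snapshot("wrist")[:,:,::-1];cv2.imwrite("pics/wrist30.png",w)
s=snapshot("scene")[:,:,::-1]
cv2.imwrite("pics/scene30.png",cv2.resize(cv2.convertScaleAbs(s[170:260,240:360],alpha=1.5,beta=20),None,fx=6,fy=6,interpolation=cv2.INTER_CUBIC))
```

```text
t 53.35 tcp [0.4613 0.1036 0.0657] psi 43.26 yax [-0.002 -0.    -1.   ] F [ 0.4 -0.1 -0.2] gap 0.0434 j [ 0.14  0.29  1.87  0.    0.99 -0.61]
```

View pics/wrist30.png

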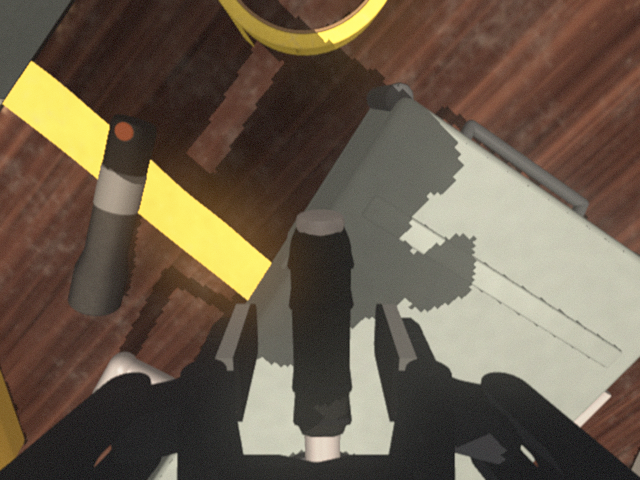

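View pics/scene30.png

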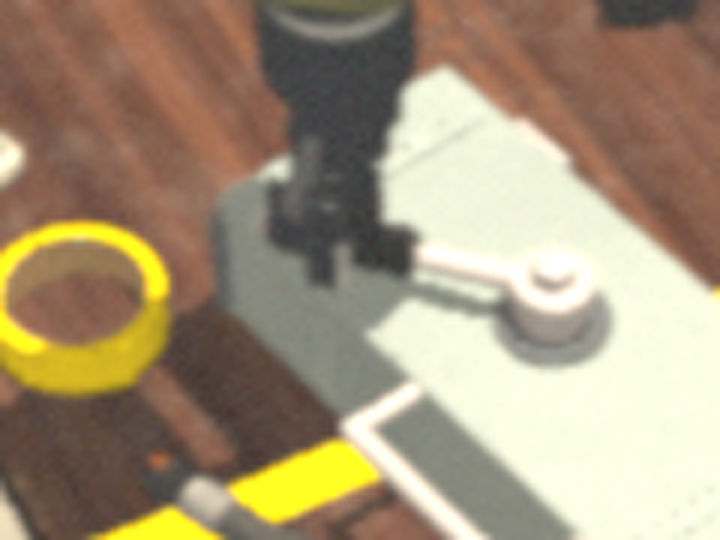

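Grip it.

>>> jog_arm(rows=[0.03,0,0,0,0,0,-0.03,0,0,0,0,0,0,1,0,0,0,0,0,0,1,0,0,0,0,0,0,1,0,0,0,0,0,0,1,0,0,0,0,0,0,1,0,0,0,0,0,0,1,0,0,0,0,0,0,1,0,0,0,0,0,0,1,0,0,0,0,0,0,1], force=50)

```text
time_s: 54.45
eef_pos: [0.4626, 0.1044, 0.0669]
tcp_rot: [-0.657, -0.261, 0.26, 0.657]
wrist_force: [1.6, 4.5, 1.6]
finger_gap: 0.0191
```

```bash
cat > wr.py <<'E'
from h import *
def W():
    o,R,psi=st();F=R.T@o['wrist_force'];d=o['eef_pos'][:2]-BOX
    print('Ftool',F.round(1),'handle ang',np.degrees(np.arctan2(d[1],d[0])).round(2),'r',np.hypot(*d).round(4),'psi+90',round(psi+90,2),'mz',o['ft_torque'].round(2))
if __name__=='__main__':W()
E
python3 wr.py
```

```text
t 54.45 tcp [0.4626 0.1044 0.0669] psi 43.27 yax [ 0.001  0.    -1.   ] F [1.6 4.5 1.6] gap 0.0191 j [ 0.14  0.29  1.86  0.    0.99 -0.61]
Ftool [ 4.3 -1.6  2.1] handle ang 133.01 r 0.107 psi+90 133.27 mz [ 0.82 -0.52  0.52]
```

>>> jog_arm(rows=[0.18,0,0,0,0.016,0,1,0.18,0,-0.01,0,0.016,0,1,0.18,0,0,0,0.016,0,1,0.18,0,-0.01,0,0.016,0,1,0.18,0,0,0,0.016,0,1,0.18,0,-0.01,0,0.016,0,1,0.18,0,0,0,0.016,0,1,0.18,0,-0.01,0,0.016,0,1,0,0,0,0,0,0,1,0,0,0,0,0,0,1])

```text
time_s: 55.45
eef_pos: [0.4985, 0.1274, 0.0667]
tcp_rot: [-0.696, -0.124, 0.125, 0.696]
wrist_force: [-2.7, 9.7, 5.5]
finger_gap: 0.0192
```

```bash
python3 wr.py
```

```text
t 55.45 tcp [0.4985 0.1274 0.0667] psi 20.25 yax [-0.001  0.001 -1.   ] F [-2.7  9.7  5.5] gap 0.0192 j [ 0.18  0.37  1.75  0.    1.02 -0.18]
Ftool [ 0.8 -5.4 10. ] handle ang 110.16 r 0.1078 psi+90 110.25 mz [1.24 0.45 0.57]
```

>>> jog_arm(rows=[0.18,0,0.03,0,0.016,0,1,0.18,0,0,0,0.016,0,1,0.18,0,0,0,0.016,0,1,0,0,0,0,0,0,1,0,0,0,0,0,0,1,0,0,0,0,0,0,1,0,0,0,0,0,0,1,0,0,0,0,0,0,1,0,0,0,0,0,0,1,0,0,0,0,0,0,1])

```text
time_s: 56.45
eef_pos: [0.514, 0.1323, 0.0667]
tcp_rot: [0.704, 0.071, -0.071, -0.703]
wrist_force: [-2.0, 0.3, 2.0]
finger_gap: 0.0188
```

```bash
sed -i 's/^if __name__.*/    print("M",(-F[0]*.1075+o["ft_torque"][2]).round(3))\n&/' wr.py; python3 wr.py
```

```text
t 56.45 tcp [0.514  0.1323 0.0667] psi 11.58 yax [-0. -0. -1.] F [-2.   0.3  2. ] gap 0.0188 j [ 0.18  0.4   1.71 -0.    1.04 -0.02]
Ftool [-1.9 -2.   0.7] handle ang 101.51 r 0.1083 psi+90 101.58 mz [-0.22  0.3   0.48]
M 0.676
```

>>> jog_arm(rows=[0.18,0,0,0,0.016,0,1,0,0,0,0,0,0,1,0,0,0,0,0,0,1,0,0,0,0,0,0,1,0,0,0,0,0,0,1,0,0,0,0,0,0,1,0,0,0,0,0,0,1,0,0,0,0,0,0,1,0,0,0,0,0,0,1,0,0,0,0,0,0,1])

```text
time_s: 57.45
eef_pos: [0.5194, 0.1334, 0.0667]
tcp_rot: [0.705, 0.054, -0.054, -0.705]
wrist_force: [-3.0, -3.1, 2.5]
finger_gap: 0.0189
```

```bash
python3 wr.py|tail -2
```

```text
Ftool [-3.4 -2.5 -2.6] handle ang 98.6 r 0.1084 psi+90 98.7 mz [-0.69  0.34  0.5 ]
M 0.867
```

>>> jog_arm(rows=[0.18,0,0,0,0.016,0,1,0,0,0,0,0,0,1,0,0,0,0,0,0,1,0,0,0,0,0,0,1,0,0,0,0,0,0,1,0,0,0,0,0,0,1,0,0,0,0,0,0,1,0,0,0,0,0,0,1,0,0,0,0,0,0,1,0,0,0,0,0,0,1])

```text
time_s: 58.45
eef_pos: [0.5247, 0.1342, 0.0668]
tcp_rot: [0.706, 0.036, -0.036, -0.706]
wrist_force: [-2.1, -5.7, 1.6]
finger_gap: 0.0192
```

```bash
python3 wr.py|tail -2
```

```text
Ftool [-2.7 -1.6 -5.5] handle ang 95.76 r 0.1085 psi+90 95.84 mz [-0.97  0.24  0.47]
M 0.754
```

>>> jog_arm(rows=[0.18,0,-0.03,0,0.016,0,1,0,0,0,0,0,0,1,0,0,0,0,0,0,1,0,0,0,0,0,0,1,0,0,0,0,0,0,1,0,0,0,0,0,0,1,0,0,0,0,0,0,1,0,0,0,0,0,0,1,0,0,0,0,0,0,1,0,0,0,0,0,0,1])

```text
time_s: 59.45
eef_pos: [0.5301, 0.1345, 0.0669]
tcp_rot: [-0.707, -0.019, 0.018, 0.707]
wrist_force: [-3.3, 4.8, 3.7]
finger_gap: 0.0193
```

```bash
python3 wr.py|tail -2
```

```text
Ftool [-3.  -3.7  5. ] handle ang 92.91 r 0.1084 psi+90 93.01 mz [0.64 0.54 0.38]
M 0.711
```

>>> jog_arm(rows=[0.18,0,-0.03,0,0.016,0,1,0,0,0,0,0,0,1,0,0,0,0,0,0,1,0,0,0,0,0,0,1,0,0,0,0,0,0,1,0,0,0,0,0,0,1,0,0,0,0,0,0,1,0,0,0,0,0,0,1,0,0,0,0,0,0,1,0,0,0,0,0,0,1])

```text
time_s: 60.45
eef_pos: [0.5356, 0.1346, 0.0671]
tcp_rot: [-0.706, -0.001, 0.001, 0.708]
wrist_force: [-4.0, 10.9, 3.9]
finger_gap: 0.0191
```

```bash
python3 wr.py|tail -2
```

```text
Ftool [-3.9 -3.8 10.9] handle ang 90.02 r 0.1084 psi+90 90.14 mz [1.48 0.7  0.29]
M 0.713
```

>>> jog_arm(rows=[0.18,0,0.02,0,0.016,0,1,0,0,0,0,0,0,1,0,0,0,0,0,0,1,0,0,0,0,0,0,1,0,0,0,0,0,0,1,0,0,0,0,0,0,1,0,0,0,0,0,0,1,0,0,0,0,0,0,1,0,0,0,0,0,0,1,0,0,0,0,0,0,1])

```text
time_s: 61.45
eef_pos: [0.5409, 0.1346, 0.067]
tcp_rot: [-0.707, 0.017, -0.017, 0.707]
wrist_force: [-4.2, 5.8, 2.5]
finger_gap: 0.0191
```

```bash
python3 wr.py|tail -2
```

```text
Ftool [-4.5 -2.5  5.6] handle ang 87.2 r 0.1086 psi+90 87.28 mz [0.89 0.61 0.31]
M 0.793
```

>>> jog_arm(rows=[0.18,0,0.01,0,0.016,0,1,0,0,0,0,0,0,1,0,0,0,0,0,0,1,0,0,0,0,0,0,1,0,0,0,0,0,0,1,0,0,0,0,0,0,1,0,0,0,0,0,0,1,0,0,0,0,0,0,1,0,0,0,0,0,0,1,0,0,0,0,0,0,1])

```text
time_s: 62.45
eef_pos: [0.5462, 0.1343, 0.0669]
tcp_rot: [-0.706, 0.034, -0.034, 0.706]
wrist_force: [-4.5, 4.3, 3.5]
finger_gap: 0.0193
```

```bash
python3 wr.py|tail -2
```

```text
Ftool [-4.9 -3.5  3.8] handle ang 84.4 r 0.1087 psi+90 84.42 mz [0.5  0.7  0.33]
M 0.854
```

>>> jog_arm(rows=[0.18,0,0.01,0,0.016,0,1,0,0,0,0,0,0,1,0,0,0,0,0,0,1,0,0,0,0,0,0,1,0,0,0,0,0,0,1,0,0,0,0,0,0,1,0,0,0,0,0,0,1,0,0,0,0,0,0,1,0,0,0,0,0,0,1,0,0,0,0,0,0,1])

```text
time_s: 63.45
eef_pos: [0.5517, 0.1338, 0.0667]
tcp_rot: [-0.705, 0.053, -0.052, 0.705]
wrist_force: [-4.8, 2.3, 3.1]
finger_gap: 0.0191
```

```bash
python3 wr.py|tail -2
```

```text
Ftool [-5.1 -3.1  1.6] handle ang 81.49 r 0.1088 psi+90 81.47 mz [0.24 0.8  0.3 ]
M 0.847
```

>>> jog_arm(rows=[0.18,0,0,0,0.016,0,1,0,0,0,0,0,0,1,0,0,0,0,0,0,1,0,0,0,0,0,0,1,0,0,0,0,0,0,1,0,0,0,0,0,0,1,0,0,0,0,0,0,1,0,0,0,0,0,0,1,0,0,0,0,0,0,1,0,0,0,0,0,0,1])

```text
time_s: 64.45
eef_pos: [0.5571, 0.1329, 0.0667]
tcp_rot: [0.704, -0.071, 0.07, -0.704]
wrist_force: [-5.1, 1.6, 2.6]
finger_gap: 0.0189
```

```bash
python3 wr.py|tail -2
```

```text
Ftool [-5.3 -2.6  0.6] handle ang 78.61 r 0.1089 psi+90 78.56 mz [0.13 0.88 0.27]
M 0.837
```

>>> jog_arm(rows=[0.18,0,0,0,0.016,0,1,0,0,0,0,0,0,1,0,0,0,0,0,0,1,0,0,0,0,0,0,1,0,0,0,0,0,0,1,0,0,0,0,0,0,1,0,0,0,0,0,0,1,0,0,0,0,0,0,1,0,0,0,0,0,0,1,0,0,0,0,0,0,1])

```text
time_s: 65.45
eef_pos: [0.5623, 0.1319, 0.0667]
tcp_rot: [0.702, -0.088, 0.088, -0.702]
wrist_force: [-5.4, 1.2, 3.5]
finger_gap: 0.019
```

```bash
python3 wr.py|tail -2
```

```text
Ftool [-5.5 -3.5 -0.1] handle ang 75.84 r 0.109 psi+90 75.74 mz [0.07 0.97 0.28]
M 0.871
```

>>> jog_arm(rows=[0.18,0,-0.01,0,0.016,0,1,0,0,0,0,0,0,1,0,0,0,0,0,0,1,0,0,0,0,0,0,1,0,0,0,0,0,0,1,0,0,0,0,0,0,1,0,0,0,0,0,0,1,0,0,0,0,0,0,1,0,0,0,0,0,0,1,0,0,0,0,0,0,1])

```text
time_s: 66.45
eef_pos: [0.5673, 0.1305, 0.0667]
tcp_rot: [-0.699, 0.105, -0.105, 0.699]
wrist_force: [-5.8, 3.2, 2.3]
finger_gap: 0.0193
```

```bash
python3 wr.py|tail -2
```

```text
Ftool [-6.4 -2.3  1.3] handle ang 73.06 r 0.109 psi+90 72.89 mz [0.42 1.07 0.38]
M 1.075
```

>>> jog_arm(rows=[0.18,0,0,0,0.016,0,1,0,0,0,0,0,0,1,0,0,0,0,0,0,1,0,0,0,0,0,0,1,0,0,0,0,0,0,1,0,0,0,0,0,0,1,0,0,0,0,0,0,1,0,0,0,0,0,0,1,0,0,0,0,0,0,1,0,0,0,0,0,0,1])

```text
time_s: 67.45
eef_pos: [0.5725, 0.1288, 0.0667]
tcp_rot: [-0.696, 0.123, -0.122, 0.696]
wrist_force: [-6.2, 2.5, 3.7]
finger_gap: 0.0185
```

```bash
python3 wr.py|tail -2
```

```text
Ftool [-6.7 -3.7  0.2] handle ang 70.23 r 0.1091 psi+90 70.03 mz [0.38 1.06 0.26]
M 0.972
```

>>> jog_arm(rows=[0.18,0,0,0,0.016,0,1,0,0,0,0,0,0,1,0,0,0,0,0,0,1,0,0,0,0,0,0,1,0,0,0,0,0,0,1,0,0,0,0,0,0,1,0,0,0,0,0,0,1,0,0,0,0,0,0,1,0,0,0,0,0,0,1,0,0,0,0,0,0,1])

```text
time_s: 68.45
eef_pos: [0.5775, 0.1269, 0.0667]
tcp_rot: [-0.693, 0.14, -0.14, 0.693]
wrist_force: [-6.1, 2.0, 2.6]
finger_gap: 0.0187
```

```bash
python3 wr.py|tail -2
```

```text
Ftool [-6.5 -2.6 -0.5] handle ang 67.39 r 0.1091 psi+90 67.17 mz [0.34 1.09 0.37]
M 1.059
```

>>> jog_arm(rows=[0.18,0,0,0,0.016,0,1,0,0,0,0,0,0,1,0,0,0,0,0,0,1,0,0,0,0,0,0,1,0,0,0,0,0,0,1,0,0,0,0,0,0,1,0,0,0,0,0,0,1,0,0,0,0,0,0,1,0,0,0,0,0,0,1,0,0,0,0,0,0,1])

```text
time_s: 69.45
eef_pos: [0.5825, 0.1248, 0.0667]
tcp_rot: [0.689, -0.157, 0.157, -0.689]
wrist_force: [-4.5, 2.8, 3.0]
finger_gap: 0.0191
```

```bash
python3 wr.py|tail -2
```

```text
Ftool [-5.3 -3.   0.6] handle ang 64.58 r 0.1092 psi+90 64.32 mz [0.24 1.1  0.26]
M 0.829
```

Run:
```python
from wr import *
from plant import ctrl,snapshot
A=[]
for i in range(6):
    o=ctrl.get_obs();R=Ro.from_quat(o['tcp_rot']).as_matrix();F=R.T@o['wrist_force'];A.append([*F,o['ft_torque'][2],-F[0]*.1075+o['ft_torque'][2]]);w=snapshot('top' if i%2 else 'scene')
    if i==1: cv2.imwrite("pics/top31.png",cv2.resize(w[165:275,200:385,::-1],None,fx=4,fy=4,interpolation=cv2.INTER_CUBIC))
print(np.mean(A,0).round(2),np.std(A,0).round(2))
```

```text
[-5.78 -2.9  -0.22  0.28  0.9 ] [0.43 0.59 0.51 0.02 0.05]
```

View pics/top31.png

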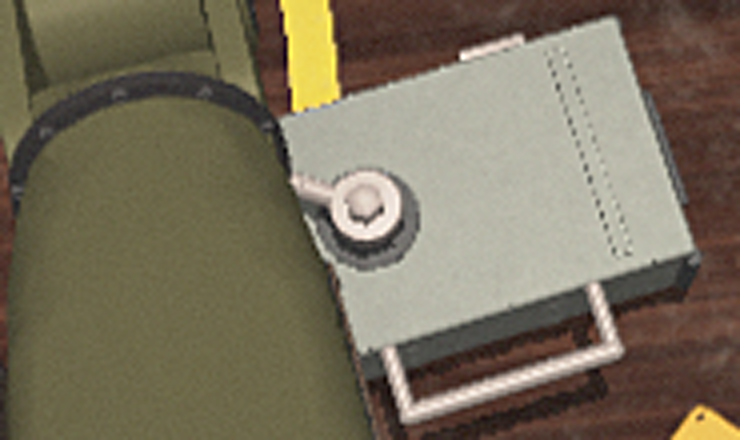

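>>> jog_arm(rows=[0.18,0,0,0,0.016,0,1,0,0,0,0,0,0,1,0,0,0,0,0,0,1,0,0,0,0,0,0,1,0,0,0,0,0,0,1,0,0,0,0,0,0,1,0,0,0,0,0,0,1,0,0,0,0,0,0,1,0,0,0,0,0,0,1,0,0,0,0,0,0,1])

```text
time_s: 70.75
eef_pos: [0.5873, 0.1224, 0.0666]
tcp_rot: [0.685, -0.174, 0.174, -0.685]
wrist_force: [-6.0, 1.9, 2.2]
finger_gap: 0.0193
```

```bash
cat > av.py <<'E'
from wr import *
A=[]
for i in range(4):
    o=ctrl.get_obs();R=Ro.from_quat(o['tcp_rot']).as_matrix();F=R.T@o['wrist_force'];A.append([*F,o['ft_torque'][2],-F[0]*.1075+o['ft_torque'][2]]);w=snapshot('wrist')
print(np.mean(A,0).round(2),np.std(A,0).round(2));W()
cv2.imwrite("pics/wrist_av.png",w[:,:,::-1])
E
python3 av.py
```

```text
[-5.06 -2.38 -1.2   0.25  0.79] [0.68 0.19 0.69 0.03 0.05]
t 70.95 tcp [0.5873 0.1224 0.0667] psi -28.55 yax [-0. -0. -1.] F [-5.9  0.9  2.5] gap 0.0189 j [0.14 0.54 1.5  0.   1.11 0.64]
Ftool [-5.6 -2.5 -2. ] handle ang 61.72 r 0.1092 psi+90 61.45 mz [0.11 1.04 0.25]
M 0.854
```

View pics/wrist_av.png

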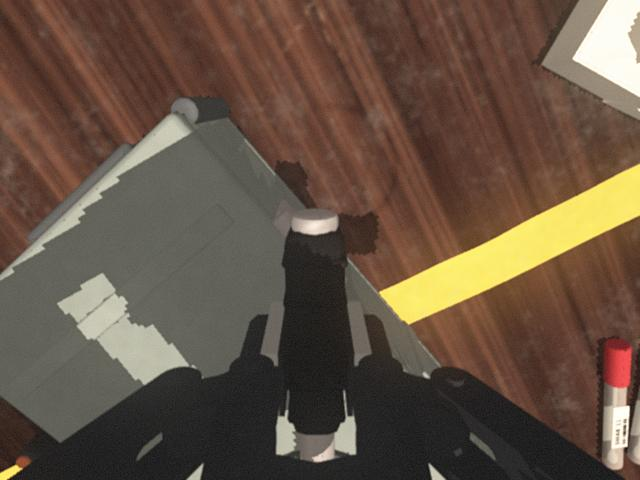

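The torque at the grip peaked at about 1.06 N·m (10 N) and has since fallen to about 0.8 while turning on. It may have clicked. I'll let go and see whether the handle springs back.

>>> jog_arm(rows=[0,0,0,0,0,0,-1,0,0,0,0,0,0,-1,0,0,0,0,0,0,-1,0,0,0,0,0,0,-1,0,0,0,0,0,0,-1,0,0,0,0,0,0,-1,0,0,0,0,0,0,-1,0,0,0,0,0,0,-1,0,0,0,0,0,0,-1,0,0,0,0,0,0,-1])

```text
time_s: 71.95
eef_pos: [0.5877, 0.1223, 0.0668]
tcp_rot: [-0.685, 0.175, -0.175, 0.685]
wrist_force: [-0.7, 0.2, -0.4]
finger_gap: 0.0852
```

```bash
python3 av.py
```

```text
[-0.32  0.24 -0.03 -0.    0.03] [0.33 0.54 0.55 0.03 0.05]
t 72.15 tcp [0.5877 0.1223 0.0668] psi -28.74 yax [ 0. -0. -1.] F [ 0.9 -0.5  0.1] gap 0.0854 j [ 0.14  0.54  1.5  -0.    1.11  0.65]
Ftool [ 1.  -0.1  0. ] handle ang 61.52 r 0.1094 psi+90 61.26 mz [0.04 0.06 0.01]
M -0.099
```

View pics/wrist_av.png

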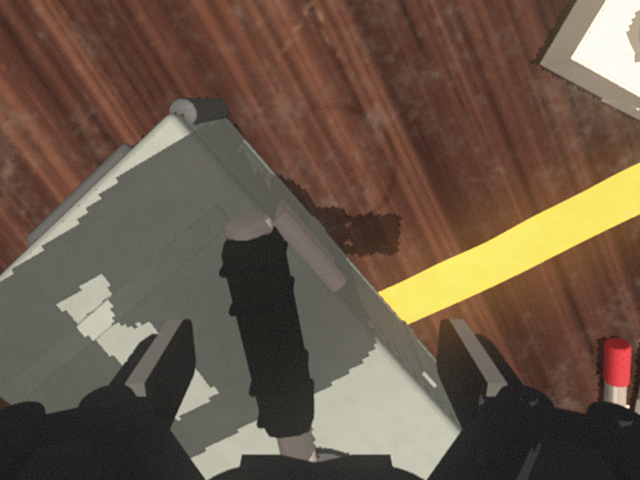

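The handle sprang back by about 0.16 rad: its tip moved from column 315 to 250. So the wrench had clicked and is now free. Retreat straight up.

>>> jog_arm(rows=[0,-0.2,0,0,0,0,-1,0,-0.4,0,0,0,0,-1,0,-0.6,0,0,0,0,-1,0,-0.7,0,0,0,0,-1,0,-0.7,0,0,0,0,-1,0,-0.7,0,0,0,0,-1,0,-0.7,0,0,0,0,-1,0,-0.6,0,0,0,0,-1,-0.6,0,0,0,0,0,-1,-0.6,0,0,0,0,0,-1])

```text
time_s: 73.15
eef_pos: [0.556, 0.1397, 0.2063]
tcp_rot: [-0.685, 0.175, -0.176, 0.685]
wrist_force: [-0.3, 0.3, -0.9]
finger_gap: 0.0855
```

>>> jog_arm(rows=[-0.9,0,0.2,0,0,0,-1,-0.9,0,0.2,0,0,0,-1,-0.9,0,0.2,0,0,0,-1,-0.9,0,0.2,0,0,0,-1,-0.5,0,0,0,0,0,-1,0,0,0,0,0,0,-1,0,0,0,0,0,0,-1,0,0,0,0,0,0,-1,0,0,0,0,0,0,-1,0,0,0,0,0,0,-1])

```text
time_s: 74.15
eef_pos: [0.4602, 0.2194, 0.2046]
tcp_rot: [0.685, -0.176, 0.176, -0.685]
wrist_force: [-0.0, 0.7, -0.4]
finger_gap: 0.0855
```

Run:
```python
from h import *
st()
cv2.imwrite("pics/top33.png",snapshot("top")[:,:,::-1])
cv2.imwrite("pics/scene33.png",snapshot("scene")[:,:,::-1])
cv2.imwrite("pics/wrist33.png",snapshot("wrist")[:,:,::-1])
```

```text
t 74.15 tcp [0.4602 0.2194 0.2046] psi -28.78 yax [-0. -0. -1.] F [-0.   0.7 -0.4] gap 0.0855 j [ 0.37  0.2   1.62 -0.    1.32  0.88]
```

View pics/top33.png

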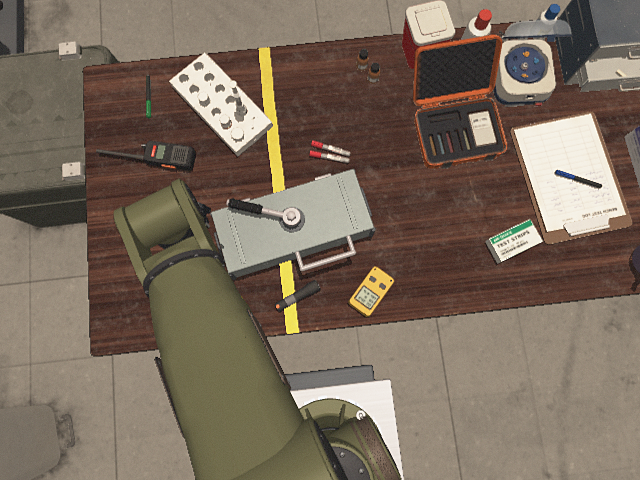

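View pics/scene33.png

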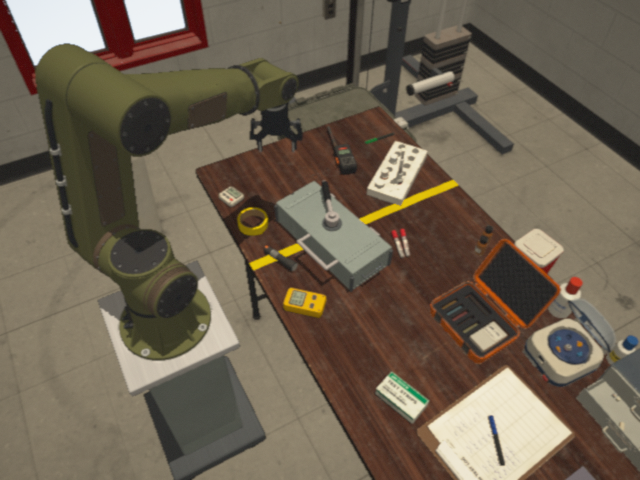

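View pics/wrist33.png

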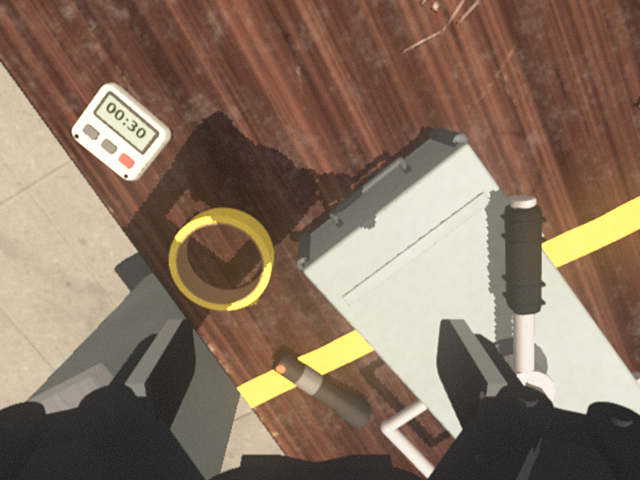

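Run:
```python
from h import *
T=calibration('top')
g=back(T,[[230,204.5]],.111)[0][:2]-BOX;print(np.hypot(*g),np.degrees(np.arctan2(g[1],g[0])),'was held at 61.5')
print(ctrl.sign_off())
```

```text
0.14554670613723616 71.19001330759701 was held at 61.5
the job is handed in; nothing more can be done
None
```

The job is done and handed in at about 74 s of the 210 s allowed. I opened the lid onto its stop and stood all four cups upright in one row inside. Then I shut the lid and turned the wrench clockwise until it clicked, let go, and it sprang back.

**Last checks:**
- **Lid:** it is shut, back where it was at the start.
- **Cups:** none are left on the table. All four were seen upright in the box before I shut the lid.
- **Other things:** the gas meter, flashlight and timer look unmoved in the last pictures.
- **Robot:** the gripper is clear of everything, with wrist force near zero.

**What disagreed or went less cleanly:**
- **Finger position:** in the pictures the fingers end about 30 mm (shut) to 50 mm (open) behind the reported TCP. The first try on the lid bar closed just above it and gripped nothing. I worked from the pictures after that.
- **Opening force:** the wrist force reached about 55 N partway through opening the lid. I eased the path, and it stayed well below the limit.
- **The click:** it was less clear in the force than described. The torque peaked at about 1.06 N·m (10 N) near 1.1 rad, then fell to about 0.8 rather than half. I noticed one or two 0.05 rad steps late.
- **Springback:** on release the handle sprang back from 61.5° to about 71° (0.17 rad), above the 0.08 for a click and below the 0.4 maximum.

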